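Load a spare drive from the parts drawer into the upright dock

TASK

Pull the parts drawer fully open and take out the drive with the orange label, leaving the white-labelled drive in the drawer. Lay it on the blue sloping rest with its gold connector end down against the ledge and let go, then take it again by its upper end and slide it, connector first, upright and fully home into the slot of the white dock. Leave the other things on the bench where they are.

Things in the scene. Friction and masses are not known exactly. Their poses are not given: they have to be found in the camera images.
- cabinet: Low wooden parts cabinet, fixed, 230 deep (x) x 290 wide (y) x 85 tall, one drawer. Origin: centre of its underside. Its front faces its own -x; the drawer slides out along -x.
- cabinet_drawer0 (a joint): How far the drawer is out, in m: 0 shut, 0.158 at its stop. It may start up to 0.02 open. Light friction, about 1 N, it stays where left. Inside the drawer is 185 (x) x 248 (y), its floor 22 above the table, its side walls reach 63 above the table; fully open, the front 150 of it is clear of the cabinet.
- cabinet_drawer0_handle (a point): Middle of the drawer's steel bar handle, 47 above the table: a round bar 11 thick, 120 long along the cabinet's y, its axis 35 in front of the drawer's face.
- drive: The drive to load: black slab 100 (x) x 60 (y) x 10 thick (z), 0.08 to 0.16 kg, orange label on its upper face. Origin: centre of its underside. Its own +x is the end with the gold connector, z is out of the labelled face. It starts flat on the drawer's floor, label up, connector roughly towards the back of the drawer, in the left or the right half.
- drive_plug (a point): Centre of the drive's connector end face (drive's x = +50, mid thickness).
- other_drive: Same kind and size of drive with a white label, in the other half of the drawer; it stays in the drawer.
- rest: Blue steel sloping rest, fixed. Origin: centre of its underside, its base is 90 x 60. Its back plate (52 wide, 4 thick) slopes at 45 degrees: from the ledge it rises towards the rest's own -x, and its bearing face looks towards +x and up. A ledge at the foot, square to the plate, stands 10 proud of it.
- rest_ledge (a point): Middle of the inner corner where the bearing face meets the ledge, 16 above the table, 22 towards +x from the rest's origin. The connector end of a drive lying on the rest touches the ledge here. The plate ends 58 up the slope from the ledge, so the upper 42 of a drive lying on it stands free on both faces.
- dock: White upright drive dock, fixed, 80 (x) x 120 (y) x 60 tall. Origin: centre of its underside. One slot in the middle of its top.
- dock_slot (a point): Centre of the slot's mouth, in the plane of the dock's top. The slot is 12 (dock's x) x 62.5 (dock's y) and 36 deep, straight down, with a 3 mm lead-in chamfer all round. The drive goes in with its thickness along the dock's x, either face forwards. It needs no force beyond its weight.
- dish: Bystander: low white screw dish, 80 across, 30 tall; origin under its centre.
- tape: Bystander: yellow roll of tape lying flat, 90 across, 24 tall; origin under its centre.
- screwdriver: Bystander: screwdriver lying on the table.
- ram: Bystander: green memory module lying flat, 32 x 133 x 6; origin under its centre.
- adapter: Bystander: black power adapter, 105 (x) x 48 (y) x 30 tall; origin under its centre.
Not all that is in view belongs to the job. There is more than one size of the rest; the one meant has the size given above. What is shaped like the dock but red is not meant.

How it is judged:
By the outcome, as a careful person would: the job done as asked, in the order asked, and still so for the second after the job is handed in, with the robot touching nothing.
It also fails if it takes over 72 s, if anything falls off the work surface, if the arm or the gripper's body presses on something with over 40 N, if the wrist force passes 120 N, or if a joint passes its speed limit or range.

ROBOT

A 6-joint arm with a two-finger parallel gripper is mounted at the origin on the work surface. World frame = base frame: x ahead of the robot, y to its left, z up, the work surface at z = 0. Lengths are in m, angles in rad, forces in N, time in s.
With the tool pointing down it reaches from about 0.35 to 0.85 m from the base axis. Payload 8.1 kg.
Tool frame: the origin (TCP) lies on the mounting face of the last link; the fingertips stand 173 mm ahead of it and the grasp point (between the pads) lies 155 mm ahead of it; z points along the fingers, y is the line along which they close (so a half turn about z gives the same grasp; the last joint's range is limited). The gripper opens to 85 mm and grips with 20 to 120 N. Pads are 22 mm wide; open, the fingers measure 114 mm over their backs; the gripper's body (76 mm by 85 mm) begins 54 mm behind the grasp point. The pads swing forward as they close: fully open they stand 13 mm farther back than shut.
Start: joints at [-1.404, 0.13, 1.488, -0, 1.523, -0.085], TCP at [0.15, -0.581, 0.405] pointing down, gripper open.
Joint ranges: [-2.96, 2.96], [-0.89, 2.26], [0.02, 2.5], [-1.34, 4.48], [0, 2.73], [-2.66, 2.66]. Speed limits (rad/s): [2.39, 2.39, 2.79, 3.14, 3.14, 3.14].

INTERFACE

Orientations are given as a unit quaternion [x, y, z, w].
In Python, from workcell import env gives the robot as it stands.
- The arm moves only by the tool carry_out, never from a script. Its argument "deltas" is a list that holds one entry, the list of rows, each a list of 6 numbers: the shift along the tool's x, y, z in cm, then the turn, a rotation vector about the tool's x, y, z in degrees. In form: [[[dx, dy, dz, ax, ay, az], ...]]. A call has 1 to 20 rows; each row is the pose to reach, as a shift and turn from the pose commanded when the call began, along the tool's axes at that moment; what a row does not reach only later rows make up. A row lasts 1/12 s, in which the tool goes at most 41.7 mm and 7.16 degrees, less where a joint would pass 70% of its speed; a pose out of reach is approached as far as the arm can. A call with a gripper value outside its range is refused whole. "grip" is the finger opening in cm, from 0 to 8.54, set as the call begins (left out, the last holds). The fingers move at their own pace and stop on an object; "grip_force" is the grip in N (left out, the last holds). Time passes only in rows, so rows that repeat a pose let the fingers close. It gives the time, the measured TCP pose, the force, the opening and the grip force at its end, in the units of the state.
- env.get_obs(): the state, without advancing time (a new reading comes with each control period).
- env.get_image(name): name is "scene" or "top" or "wrist"; returns the picture (384x512x3 uint8, red, green, blue); there is no depth.
- env.get_calibration(name): a dict with "fx", "fy", "cx", "cy" (pixels), "eye" and "attitude" of the camera in the world. Camera axes: x right, y up, looking along -z (the intrinsics and any distortion apply to the point x, -y, -z); pixel columns grow to the right and rows downward; lengths in m; the calibration is good to about 2 mm. The wrist camera is an equidistant fisheye: a pixel r from the principal point sees the ray r / f radians off the axis. A picture is of the moment at which its call begins: read the wrist's pose just before it. get_calibration takes no time and is no camera call; for the wrist camera it gives the pose at the moment of the call.
- env.close_job(): hands the job in; it is judged then, once.
Trained networks look in the newest picture that a camera, given by its name, has taken for a name from the list of things; names that differ only in an ending like _2 or _b are one class to them, and where a whole thing is asked for, a point or a joint stands for the part that bears it (a point fixed in the world has none). Each returns a list of dicts, best first, with "conf" (0 to 1); they miss things now and then, are a little off and sometimes report something else, mostly with a low value. They report only what shows in the picture. A call takes as long as a camera call. They do not tell look-alikes from the thing itself.
- env.recognise(camera, name): "box" ([left, top, right, bottom] in pixels, round what is visible of it).
- env.tip_of(camera, name): "at" ([column, row] in pixels: a listed point, or the origin of a listed thing).
The state is a dict: "time_s": time; "joint_pos": joint angles; "joint_vel": joint speeds; "tau": joint torques, N m; "tcp_pos": TCP position; "orientation": TCP orientation; "contact_force": force on the tool from outside, world axes, zero at the start; "torque": the same for the moment, N m; "gripper_width": finger opening in m; "gripper_force": force on a finger pad.
Only numpy, scipy, OpenCV 4.12 (cv2) and the standard library are available. Lean on these libraries where they do the work, as an engineer would, in place of code of your own. Each camera call takes 0.05 s, during which the arm holds its last target. There are 200 camera calls.

## Working session

There is one attempt and no reset: what is moved stays moved. The work goes in short steps, Python scripts to look and compute and a tool call to move; the robot and the scene stay as the last step left them, time stands still between calls to the robot, and variables do not carry over. Pictures are saved under pics/ and viewed, at most 10 in all, crops included, and the job is handed in when it is done.

Besides the shell and the picture viewer there is one more tool, called after "Call:" by a JSON object that holds its "api" and its "payload". carry_out: Moves the arm, as the interface text tells. Its arguments: {"type":"object","properties":{"deltas":{"type":"array"},"grip":{"type":"number"},"grip_force":{"type":"number"}},"required":["deltas"]}

```bash
ls; mkdir -p pics; python3 - <<'E'
from workcell import env
import cv2,numpy as np
a=env.get_image("scene");b=env.get_image("top")
cv2.imwrite("pics/scene.png",cv2.resize(a[:,:,::-1],(800,600),interpolation=cv2.INTER_CUBIC));cv2.imwrite("pics/top.png",cv2.resize(b[:,:,::-1],(800,600),interpolation=cv2.INTER_CUBIC))
for c in("scene","top"):print(c,env.get_calibration(c))
for n in["cabinet","cabinet_drawer0_handle","drive","other_drive","rest","rest_ledge","dock","dock_slot","dish","tape","screwdriver","ram","adapter"]:
  for c in("scene","top"):
    print(n,c,[(np.round(d["at"]).tolist(),round(d["conf"],2)) for d in env.tip_of(c,n)[:3]])
print(env.get_obs())
E
```

```text
pics
scene {'fx': 424.2702281544363, 'fy': 424.2702281544363, 'cx': 256.2099979100284, 'cy': 189.2198757961653, 'eye': array([ 1.07700901, -0.11158434,  0.9462769 ]), 'attitude': array([0.20027457, 0.1775764 , 0.64672713, 0.71421337])}
top {'fx': 390.30807418640063, 'fy': 390.30807418640063, 'cx': 257.9078992502028, 'cy': 187.2344726279685, 'eye': array([ 0.33097506, -0.02864435,  1.21300688]), 'attitude': array([ 0.04518409, -0.06581844, -0.69521632,  0.71435328])}
cabinet scene [([385.0, 256.0], 0.91)]
cabinet top [([170.0, 123.0], 0.87)]
cabinet_drawer0_handle scene [([367.0, 189.0], 0.82)]
cabinet_drawer0_handle top [([159.0, 166.0], 0.89)]
drive scene [([173.0, 230.0], 0.66)]
drive top []
other_drive scene []
other_drive top []
rest scene [([116.0, 151.0], 0.85), ([170.0, 228.0], 0.66)]
rest top [([368.0, 250.0], 0.94), ([320.0, 165.0], 0.69), ([268.0, 174.0], 0.59)]
rest_ledge scene [([172.0, 231.0], 0.68), ([116.0, 151.0], 0.64), ([223.0, 167.0], 0.17)]
rest_ledge top [([374.0, 239.0], 0.87), ([323.0, 158.0], 0.7)]
dock scene [([244.0, 209.0], 0.83), ([180.0, 122.0], 0.82)]
do
[... 607 characters left out ...]
': 1.4, 'joint_pos': array([-1.40441088e+00,  1.30378449e-01,  1.48819494e+00,  2.53291640e-05,
        1.52300301e+00, -8.53789519e-02]), 'joint_vel': array([ 0.00043092,  0.00175167, -0.00117583, -0.00078807,  0.00019906,
        0.00163737]), 'tau': array([ 1.25579878e-03, -5.69308627e+01, -5.00845420e+01, -3.30744490e-05,
        1.43889196e-03,  4.01418470e-05]), 'tcp_pos': array([ 0.14950729, -0.58107972,  0.40470789]), 'orientation': array([9.92087369e-01, 1.25549401e-01, 1.29689130e-05, 7.61014099e-06]), 'contact_force': array([ 0.32776277,  0.46352318, -0.83358968]), 'torque': array([ 0.07076624,  0.00723231, -0.00753156]), 'gripper_force': 0.0, 'gripper_width': 0.08540454563786033}
```

View pics/scene.png

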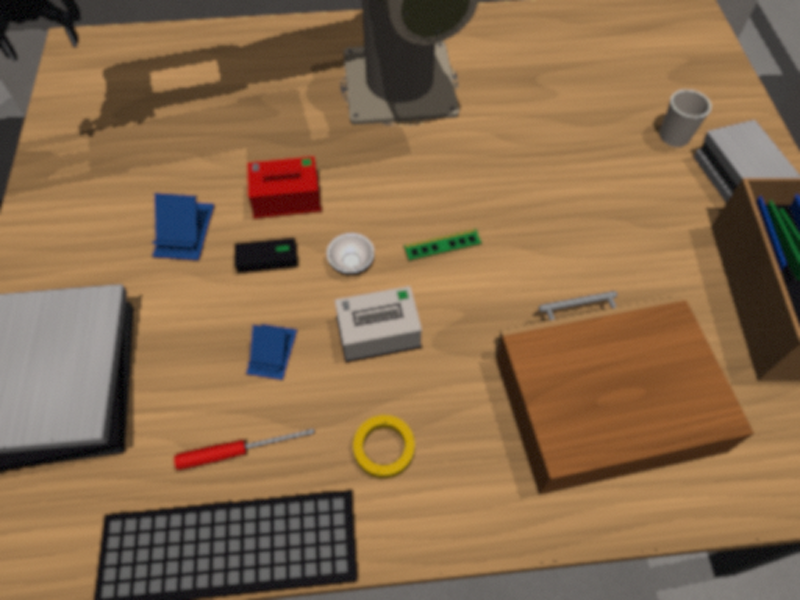

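View pics/top.png

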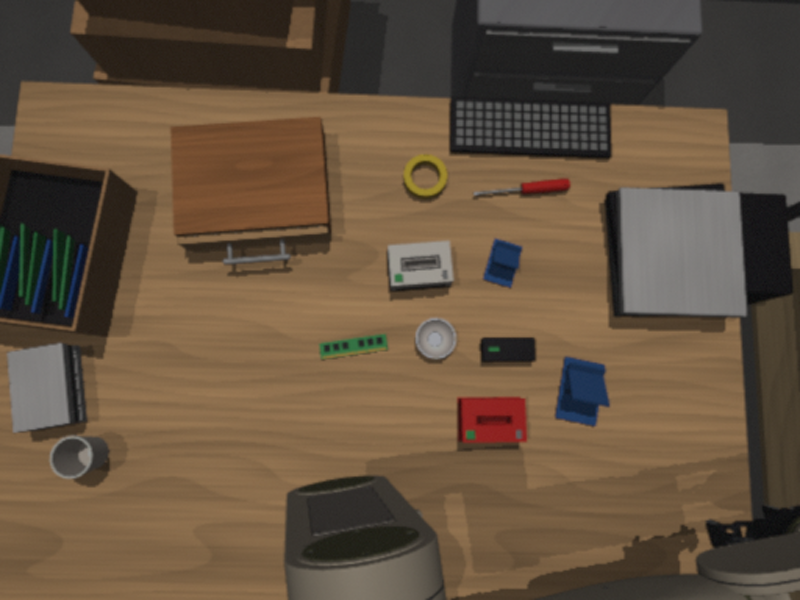

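The scene view (800x600 scale) shows the closed cabinet at about (625,395) with its handle at (580,303). The white dock is at (378,322), and the red look-alike dock is at (284,185). There are two blue rests, at (180,225) and (270,350). The top view shows the same things: handle (257,258), white dock (420,265), red dock (492,420), rests (582,390) and (503,262). I'll measure both rests to find the one with a 90 x 60 base.

```bash
cat > h.py <<'E'
from workcell import env
import cv2,numpy as np
from scipy.spatial.transform import Rotation as R
def proj(c,P,cal=None):
    k=cal or env.get_calibration(c); v=R.from_quat(k["attitude"]).inv().apply(np.atleast_2d(P)-k["eye"]); x,y,z=v[:,0],-v[:,1],-v[:,2]
    if c=="wrist":
        r=np.hypot(x,y); s=np.arctan2(r,z)/np.maximum(r,1e-9); x,y=x*s,y*s
    else: x,y=x/z,y/z
    return np.c_[k["cx"]+k["fx"]*x,k["cy"]+k["fy"]*y]
def ray(c,uv,cal=None):
    k=cal or env.get_calibration(c); p=(np.array(uv)-[k["cx"],k["cy"]])/[k["fx"],k["fy"]]
    if c=="wrist":
        t=np.hypot(*p); d=np.r_[p*np.sin(t)/max(t,1e-9),np.cos(t)]
    else: d=np.r_[p,1.]
    return np.array(k["eye"]),R.from_quat(k["attitude"]).apply([d[0],-d[1],-d[2]])
def at(c,uv,z,cal=None):
    e,d=ray(c,uv,cal); return e+d*(z-e[2])/d[2]
def rect(c,im,x0,y0,w,z,s,cal=None):
    "top-down map about (x0,y0), w m wide, s px/m; up=+x, left=+y"
    n=int(w*s); j,i=np.meshgrid(np.arange(n),np.arange(n)); P=np.c_[(x0+w/2-i/s).ravel(),(y0+w/2-j/s).ravel(),np.full(n*n,z)]
    m=proj(c,P,cal).astype(np.float32).reshape(n,n,2); return cv2.remap(im,m[:,:,0],m[:,:,1],cv2.INTER_CUBIC)
E
python3 - <<'E'
from h import *
for n,t,s,z in [("handle",(159,166),(367,189),.047),("slotW",(267,169),(245,200),.06),("slotR",(315,267),(183,113),.06),("ledge1",(374,239),(116,151),.016),("ledge2",(323,158),(172,231),.016),("rest1",(368,250),(116,151),0),("rest2",(320,165),(170,228),0),("cab",(170,123),(385,256),0),("adapter",(325,227),(169,167),0),("dish",(276,217),(223,169),0),("tape",(270,114),(245,284),0),("ram",(227,222),(282,157),0)]:
    print(n,at("top",t,z).round(3)[:2],at("scene",s,z).round(3)[:2])
a=cv2.imread("pics/top.png");a=cv2.resize(a,(512,384),interpolation=cv2.INTER_AREA);b=cv2.resize(cv2.imread("pics/scene.png"),(512,384),interpolation=cv2.INTER_AREA)
r1=at("top",(368,250),0);r2=at("top",(320,165),0)
row=lambda r:np.hstack([rect(c,im,r[0],r[1],.16,0,1800) for c,im in(("top",a),("scene",b))])
I=np.vstack([row(r1),row(r2)])
for k in range(0,576,36): # 20 mm ticks
    cv2.line(I,(k,0),(k,6),(255,255,255),1);cv2.line(I,(0,k),(6,k),(255,255,255),1)
cv2.imwrite("pics/rests.png",I);print(I.shape,r1,r2)
E
```

```text
handle [0.572 0.241] [0.565 0.221]
slotW [ 0.571 -0.086] [ 0.574 -0.083]
slotR [ 0.284 -0.232] [ 0.285 -0.228]
ledge1 [ 0.371 -0.422] [ 0.364 -0.415]
ledge2 [ 0.621 -0.265] [ 0.618 -0.264]
rest1 [ 0.337 -0.408] [ 0.351 -0.42 ]
rest2 [ 0.601 -0.258] [ 0.601 -0.272]
cab [0.724 0.225] [0.725 0.237]
adapter [ 0.405 -0.274] [ 0.419 -0.275]
dish [ 0.432 -0.12 ] [ 0.439 -0.131]
tape [ 0.766 -0.095] [ 0.761 -0.1  ]
ram [0.412 0.031] [0.415 0.031]
(576, 576, 3) [ 0.33708318 -0.40758834  0.        ] [ 0.60143046 -0.25825283  0.        ]
```

View pics/rests.png

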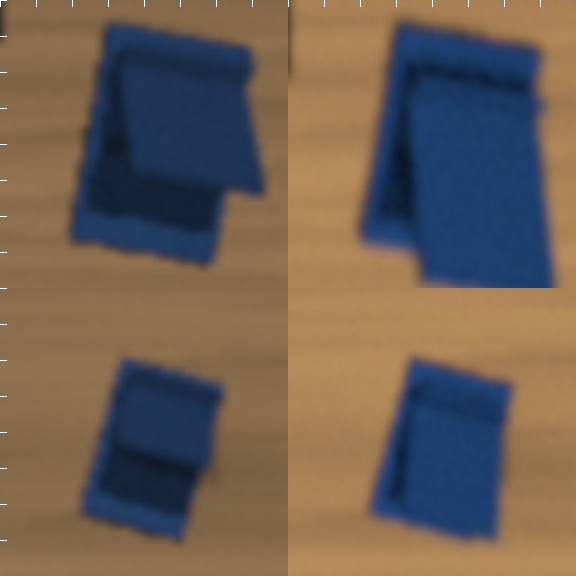

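Two blue rests could be meant: top (368,250), about 122x81, and top (320,165), about 89x56 in the rectified crop. The second fits the 90x60 base, so it is the one at about (0.59,-0.263) with yaw about -15°. The white dock, not the red one, is at about (0.57,-0.085). I'll move the wrist camera over that area to refine these.

```bash
cat >> h.py <<'E'
def Rt(yaw,tilt=0):
    "tool down, tool x at yaw deg; tilt = turn about tool y (deg)"
    c,s=np.cos(np.radians(yaw)),np.sin(np.radians(yaw))
    return R.from_matrix(np.c_[[c,s,0],[s,-c,0],[0,0,-1]])*R.from_euler("y",tilt,degrees=True)
def delta(p,Rg,grasp=True):
    o=env.get_obs(); R0=R.from_quat(o["orientation"]); p=np.array(p,float)
    if grasp: p=p-Rg.apply([0,0,.155])
    print("delta",np.r_[R0.inv().apply(p-o["tcp_pos"])*100,(R0.inv()*Rg).as_rotvec(degrees=True)].round(2).tolist(),"tcp->",p.round(3), "t",round(o["time_s"],2))
E
python3 - <<'E'
from h import *
k=env.get_calibration("wrist");o=env.get_obs();print(k,R.from_quat(o["orientation"]).inv().apply(k["eye"]-o["tcp_pos"]),(R.from_quat(o["orientation"]).inv()*R.from_quat(k["attitude"])).as_matrix().round(2))
delta([.50,-.2,.42],Rt(75),False)
E
```

```text
{'fx': 297.3186396354542, 'fy': 297.3186396354542, 'cx': 255.2065030178051, 'cy': 189.60226787577332, 'eye': array([ 0.22704486, -0.56112053,  0.37312619]), 'attitude': array([-0.12534329,  0.0970101 , -0.60507192,  0.78023463])} [ 8.00644971e-02 -1.50148407e-05  3.15836044e-02] [[-0.    0.95  0.31]
 [ 1.    0.   -0.  ]
 [-0.    0.31 -0.95]]
delta [43.44, -28.18, -1.53, 0.0, -0.0, -60.58] tcp-> [ 0.5  -0.2   0.42] t 1.4
```

Call:
{"api": "carry_out", "payload": {"deltas": [[[22,-14,-1,0,0,-30],[43.4,-28.2,-1.5,0,0,-60.6],[43.4,-28.2,-1.5,0,0,-60.6],[43.4,-28.2,-1.5,0,0,-60.6],[43.4,-28.2,-1.5,0,0,-60.6],[43.4,-28.2,-1.5,0,0,-60.6],[43.4,-28.2,-1.5,0,0,-60.6],[43.4,-28.2,-1.5,0,0,-60.6],[43.4,-28.2,-1.5,0,0,-60.6],[43.4,-28.2,-1.5,0,0,-60.6],[43.4,-28.2,-1.5,0,0,-60.6],[43.4,-28.2,-1.5,0,0,-60.6],[43.4,-28.2,-1.5,0,0,-60.6],[43.4,-28.2,-1.5,0,0,-60.6],[43.4,-28.2,-1.5,0,0,-60.6],[43.4,-28.2,-1.5,0,0,-60.6],[43.4,-28.2,-1.5,0,0,-60.6],[43.4,-28.2,-1.5,0,0,-60.6]]]}}

```text
time_s: 2.9
tcp_pos: [0.4989, -0.2009, 0.4197]
orientation: [0.794, 0.608, -0.0, 0.0]
contact_force: [0.4, 0.1, -0.3]
gripper_width: 0.085
gripper_force: 0.0
```

```bash
python3 - <<'E'
from h import *
import pickle
k=env.get_calibration("wrist");o=env.get_obs();im=env.get_image("wrist")
pickle.dump((k,o,im),open("w1.pkl","wb"))
for n,z in(("dock",0),("dock_slot",.06),("rest",0),("rest_ledge",.016)):
    print(n,[(at("wrist",d["at"],z,k).round(4)[:2],np.round(d["at"]),round(d["conf"],2)) for d in env.tip_of("wrist",n)[:3]])
b=im[:,:,::-1].copy()
A=rect("wrist",b,.572,-.085,.15,.06,2600,k);B=rect("wrist",b,.592,-.263,.15,0,2600,k)
cv2.imwrite("pics/w1.png",np.hstack([A,B]));print(A.shape,o["joint_pos"].round(3))
E
```

```text
dock [(array([ 0.5736, -0.0914]), array([290.,  61.]), 0.95), (array([ 0.2778, -0.2356]), array([122., 216.]), 0.9)]
dock_slot [(array([ 0.2861, -0.2345]), array([109., 232.]), 0.79), (array([ 0.5757, -0.0895]), array([297.,  53.]), 0.57)]
rest [(array([ 0.344 , -0.4111]), array([199., 300.]), 0.92), (array([ 0.5982, -0.2622]), array([336., 180.]), 0.78)]
rest_ledge [(array([ 0.3813, -0.4287]), array([222., 310.]), 0.84), (array([ 0.6224, -0.2676]), array([356., 182.]), 0.71)]
(390, 390, 3) [-0.478 -0.044  1.64  -0.     1.545 -0.215]
```

View pics/w1.png

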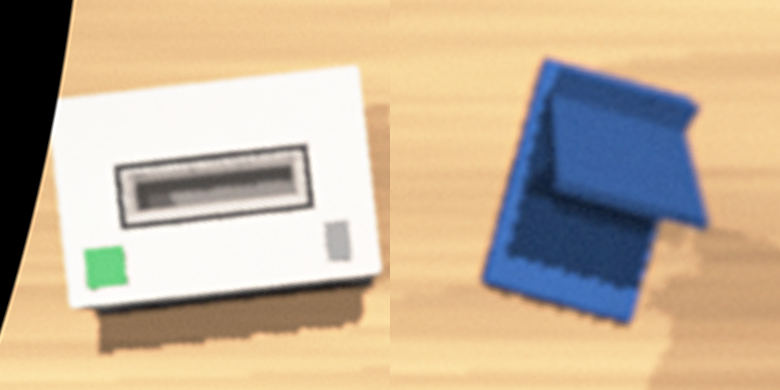

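The rectified wrist view shows the white dock with its slot centred at crop (214,186), which is (0.5755,-0.092) with yaw +6°. The chosen blue rest is centred at crop (589,190), which is (0.594,-0.2645) with yaw -15.5° and a base of about 89x61, so it is the right one. Next I'll look at the handle.

```bash
python3 - <<'E'
from h import *
delta([.46,.2,.40],Rt(90),False)
E
```

```text
delta [37.65, -14.17, 1.97, 0.01, 0.0, -15.03] tcp-> [0.46 0.2  0.4 ] t 3.15
```

Call:
{"api": "carry_out", "payload": {"deltas": [[[37.6,-14.2,2,0,0,-15],[37.6,-14.2,2,0,0,-15],[37.6,-14.2,2,0,0,-15],[37.6,-14.2,2,0,0,-15],[37.6,-14.2,2,0,0,-15],[37.6,-14.2,2,0,0,-15],[37.6,-14.2,2,0,0,-15],[37.6,-14.2,2,0,0,-15],[37.6,-14.2,2,0,0,-15],[37.6,-14.2,2,0,0,-15],[37.6,-14.2,2,0,0,-15],[37.6,-14.2,2,0,0,-15],[37.6,-14.2,2,0,0,-15],[37.6,-14.2,2,0,0,-15],[37.6,-14.2,2,0,0,-15]]], "grip": 3}}

```text
time_s: 4.4
tcp_pos: [0.4599, 0.1989, 0.3998]
orientation: [0.708, 0.707, 0.0, 0.0]
contact_force: [0.1, 1.1, -0.3]
gripper_width: 0.0299
gripper_force: 0.0
```

```bash
python3 - <<'E'
from h import *
import pickle
k=env.get_calibration("wrist");o=env.get_obs();im=env.get_image("wrist")
pickle.dump((k,o,im),open("w2.pkl","wb"))
for n,z in(("cabinet",0),("cabinet_drawer0_handle",.047)):
    print(n,[(at("wrist",d["at"],z,k).round(4)[:2],np.round(d["at"]),round(d["conf"],2)) for d in env.tip_of("wrist",n)[:3]])
A=rect("wrist",im[:,:,::-1].copy(),.58,.23,.24,.047,2400,k)
cv2.imwrite("pics/w2.png",A);print(o["tcp_pos"],o["joint_pos"].round(3))
E
```

```text
cabinet [(array([0.7166, 0.2428]), array([437., 132.]), 0.61)]
cabinet_drawer0_handle [(array([0.5755, 0.2236]), array([357., 147.]), 0.92)]
[0.45987359 0.19893232 0.39983162] [ 0.306 -0.138  1.765 -0.     1.515  0.307]
```

View pics/w2.png

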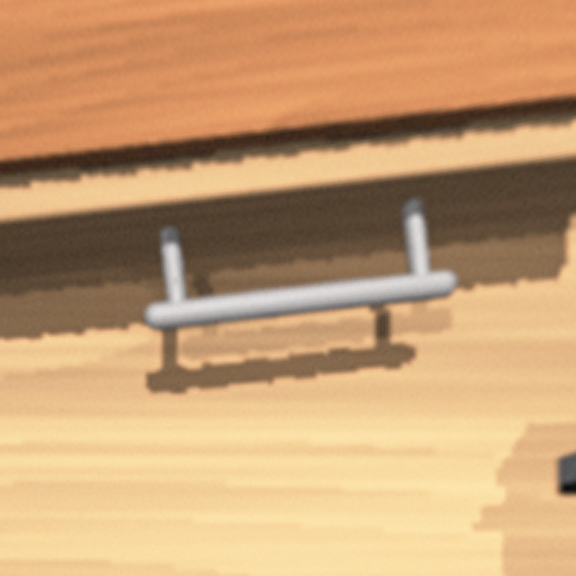

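The view shows the bar running from crop (146,316) to (457,282). Its middle is at (0.5755,0.2243) and the cabinet yaw is about 6.2°.

```bash
python3 - <<'E'
from h import *
delta([.5755,.2243,.125],Rt(96.2))
delta([.5755,.2243,.047],Rt(96.2))
E
```

```text
delta [2.52, 11.57, 11.98, 0.01, 0.0, -6.26] tcp-> [0.576 0.224 0.28 ] t 4.55
delta [2.52, 11.56, 19.78, 0.01, 0.0, -6.26] tcp-> [0.576 0.224 0.202] t 4.55
```

Call:
{"api": "carry_out", "payload": {"deltas": [[[2.5,11.6,12,0,0,-6.2],[2.5,11.6,12,0,0,-6.2],[2.5,11.6,12,0,0,-6.2],[2.5,11.6,12,0,0,-6.2],[2.5,11.6,12,0,0,-6.2],[2.5,11.6,12,0,0,-6.2],[2.5,11.6,14,0,0,-6.2],[2.5,11.6,16,0,0,-6.2],[2.5,11.6,18,0,0,-6.2],[2.5,11.6,19,0,0,-6.2],[2.5,11.6,19.7,0,0,-6.2],[2.5,11.6,19.7,0,0,-6.2]]]}}

```text
time_s: 5.55
tcp_pos: [0.5762, 0.2251, 0.2048]
orientation: [0.668, 0.744, 0.001, 0.001]
contact_force: [0.5, -0.4, 0.5]
gripper_width: 0.0301
gripper_force: 0.0
```

Call:
{"api": "carry_out", "payload": {"deltas": [[[0,0,0,0,0,0],[0,0,0,0,0,0],[0,0,0,0,0,0],[0,0,0,0,0,0],[0,0,0,0,0,0],[0,0,0,0,0,0]]], "grip": 0, "grip_force": 30}}

```text
time_s: 6.05
tcp_pos: [0.5764, 0.2253, 0.2049]
orientation: [0.668, 0.744, 0.001, 0.001]
contact_force: [-0.6, -0.8, 7.4]
gripper_width: 0.0098
gripper_force: 29.4
```

Call:
{"api": "carry_out", "payload": {"deltas": [[[0,-0.7,0,0,0,0],[0,-1.8,0,0,0,0],[0,-3.2,0,0,0,0],[0,-4.6,0,0,0,0],[0,-6,0,0,0,0],[0,-7.4,0,0,0,0],[0,-8.8,0,0,0,0],[0,-10.2,0,0,0,0],[0,-11.6,0,0,0,0],[0,-12.6,0,0,0,0],[0,-13.2,0,0,0,0],[0,-13.5,0,0,0,0],[0,-13.5,0,0,0,0],[0,-13.5,0,0,0,0]]]}}

```text
time_s: 7.22
tcp_pos: [0.442, 0.2103, 0.2049]
orientation: [0.668, 0.745, 0.001, 0.001]
contact_force: [-0.2, -4.8, 11.9]
gripper_width: 0.0099
gripper_force: 31.2
```

Call:
{"api": "carry_out", "payload": {"deltas": [[[0,-0.3,0,0,0,0],[0,-0.6,0,0,0,0],[0,-0.9,0,0,0,0],[0,-1.2,0,0,0,0],[0,-1.2,0,0,0,0],[0,-1.2,0,0,0,0]]]}}

```text
time_s: 7.72
tcp_pos: [0.4302, 0.209, 0.2049]
orientation: [0.668, 0.744, 0.001, 0.001]
contact_force: [-0.4, -5.0, 13.5]
gripper_width: 0.0095
gripper_force: 31.2
```

Call:
{"api": "carry_out", "payload": {"deltas": [[[0,-0.2,0,0,0,0],[0,-0.4,0,0,0,0],[0,-0.6,0,0,0,0],[0,-0.8,0,0,0,0],[0,-0.8,0,0,0,0]]]}}

```text
time_s: 8.13
tcp_pos: [0.4223, 0.2081, 0.2048]
orientation: [0.668, 0.745, 0.001, 0.002]
contact_force: [0.9, -4.8, 12.0]
gripper_width: 0.0094
gripper_force: 31.2
```

Call:
{"api": "carry_out", "payload": {"deltas": [[[0,-0.15,0,0,0,0],[0,-0.3,0,0,0,0],[0,-0.45,0,0,0,0],[0,-0.45,0,0,0,0]]]}}

```text
time_s: 8.47
tcp_pos: [0.4189, 0.2077, 0.2049]
orientation: [0.668, 0.744, 0.003, 0.003]
contact_force: [9.5, -4.0, 1.5]
gripper_width: 0.0098
gripper_force: 30.4
```

Call:
{"api": "carry_out", "payload": {"deltas": [[[0,0.1,0,0,0,0],[0,0.1,0,0,0,0],[0,0.1,0,0,0,0],[0,0.1,0,0,0,0]]], "grip": 3}}

```text
time_s: 8.8
tcp_pos: [0.4178, 0.208, 0.2029]
orientation: [0.668, 0.745, -0.0, -0.0]
contact_force: [-1.1, -0.9, 4.2]
gripper_width: 0.0302
gripper_force: 2.0
```

Call:
{"api": "carry_out", "payload": {"deltas": [[[0,0,-4,0,0,0],[0,0,-8,0,0,0],[0,0,-12,0,0,0],[0,2,-16,0,0,0],[0,4,-20,0,0,0],[0,4,-20,0,0,0],[0,4,-20,0,0,0],[0,4,-20,0,0,0]]], "grip": 8.54}}

```text
time_s: 9.47
tcp_pos: [0.4574, 0.2123, 0.4018]
orientation: [0.668, 0.744, -0.001, -0.0]
contact_force: [-0.3, 0.1, -1.3]
gripper_width: 0.0854
gripper_force: 0.0
```

```bash
python3 - <<'E'
from h import *
import pickle
k=env.get_calibration("wrist");o=env.get_obs();im=env.get_image("wrist")
pickle.dump((k,o,im),open("w3.pkl","wb"))
for n,z in(("cabinet_drawer0_handle",.047),("drive",.022),("drive_plug",.027),("other_drive",.022)):
    print(n,[(at("wrist",d["at"],z,k).round(4)[:2],np.round(d["at"]),round(d["conf"],2)) for d in env.tip_of("wrist",n)[:3]])
A=rect("wrist",im[:,:,::-1].copy(),.54,.22,.30,.032,1900,k)
cv2.imwrite("pics/w3.png",A);print(A.shape,o["tcp_pos"],o["joint_pos"].round(3))
E
```

```text
cabinet_drawer0_handle [(array([0.4185, 0.2058]), array([221., 169.]), 0.73)]
drive [(array([0.5348, 0.276 ]), array([327., 118.]), 0.69)]
drive_plug [(array([0.5821, 0.2837]), array([366., 118.]), 0.66)]
other_drive [(array([0.5507, 0.1662]), array([324., 206.]), 0.87)]
(570, 570, 3) [0.45742818 0.21229741 0.40179667] [ 0.333 -0.129  1.753  0.     1.519  0.224]
```

View pics/w3.png

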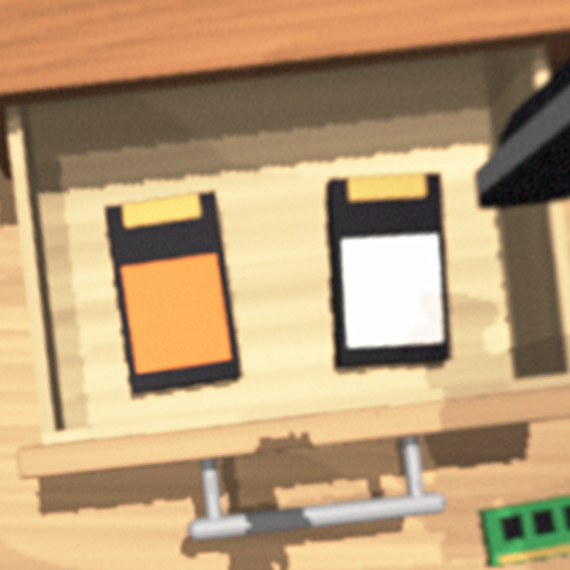

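The rectified view shows the orange-labelled drive with its centre at crop (173,293), which is (0.536,0.278) with yaw 7.6° and gold end to the back. The white-labelled drive is on the right at (390,270) and stays. I'll pick the orange one across its width with the tool pointing down.

```bash
python3 - <<'E'
from h import *
c,s=np.cos(np.radians(7.6)),np.sin(np.radians(7.6))
x,y=.535-.004*c,.278-.004*s
delta([x,y,.12],Rt(187.6))
delta([x,y,.040],Rt(187.6))
E
```

```text
delta [5.7, 8.12, 12.54, -0.18, -0.12, -91.36] tcp-> [0.531 0.277 0.275] t 9.72
delta [5.7, 8.15, 20.54, -0.18, -0.12, -91.36] tcp-> [0.531 0.277 0.195] t 9.72
```

Call:
{"api": "carry_out", "payload": {"deltas": [[[5.7,8.1,4,0,0,-91.4],[5.7,8.1,8,0,0,-91.4],[5.7,8.1,12.5,0,0,-91.4],[5.7,8.1,12.5,0,0,-91.4],[5.7,8.1,12.5,0,0,-91.4],[5.7,8.1,12.5,0,0,-91.4],[5.7,8.1,12.5,0,0,-91.4],[5.7,8.1,12.5,0,0,-91.4],[5.7,8.1,12.5,0,0,-91.4],[5.7,8.1,12.5,0,0,-91.4],[5.7,8.1,12.5,0,0,-91.4],[5.7,8.1,12.5,0,0,-91.4],[5.7,8.1,12.5,0,0,-91.4],[5.7,8.1,12.5,0,0,-91.4],[5.7,8.1,12.5,0,0,-91.4],[5.7,8.1,12.5,0,0,-91.4]]], "grip": 7.8}}

```text
time_s: 11.05
tcp_pos: [0.5318, 0.2777, 0.2772]
orientation: [-0.065, 0.998, -0.0, -0.0]
contact_force: [-0.3, 0.2, 1.3]
gripper_width: 0.0775
gripper_force: 0.0
```

```bash
python3 - <<'E'
from h import *
import pickle
k=env.get_calibration("wrist");o=env.get_obs();im=env.get_image("wrist")
for n,z in(("drive",.022),("drive_plug",.027)):
    print(n,[(at("wrist",d["at"],z,k).round(4)[:2],np.round(d["at"]),round(d["conf"],2)) for d in env.tip_of("wrist",n)[:3]])
# orange label region from colour, projected to drive top
hsv=cv2.cvtColor(im,cv2.COLOR_RGB2HSV);m=cv2.inRange(hsv,(8,150,120),(18,255,255))
n,l,st,ce=cv2.connectedComponentsWithStats(m);i=1+st[1:,4].argmax();print(st[i],ce[i])
cn=max(cv2.findContours((l==i).astype(np.uint8),cv2.RETR_EXTERNAL,cv2.CHAIN_APPROX_NONE)[0],key=len)[:,0]
P=np.array([at("wrist",p,.032,k)[:2] for p in cn.astype(float)],np.float32);(c,sz,a)=cv2.minAreaRect(P*1000);print("label",np.round(c),np.round(sz),a)
print(o["tcp_pos"],o["joint_pos"].round(3))
cv2.imwrite("pics/w4.png",im[:,:,::-1])
E
```

```text
drive [(array([0.5372, 0.279 ]), array([256., 205.]), 0.92)]
drive_plug [(array([0.5889, 0.2833]), array([253., 263.]), 0.74)]
[ 222  158   69   72 4670] [256.13147752 193.10299786]
label [525. 278.] [57. 51.] 8.151378631591797
[0.53175273 0.27767104 0.27717364] [ 0.396  0.224  1.622  0.     1.297 -1.305]
```

View pics/w4.png

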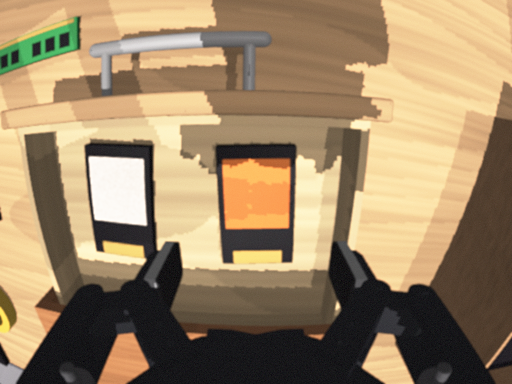

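The view shows the fingers straddling the orange drive (216-295, 145-262) with clearance to the drawer wall and to the white drive. Descending.

Call:
{"api": "carry_out", "payload": {"deltas": [[[0,0,2,0,0,0],[0,0,4,0,0,0],[0,0,6,0,0,0],[0,0,7,0,0,0],[0,0,7.6,0,0,0],[0,0,8,0,0,0],[0,0,8,0,0,0],[0,0,8,0,0,0]]]}}

```text
time_s: 11.87
tcp_pos: [0.5325, 0.2779, 0.1986]
orientation: [-0.066, 0.998, 0.0, 0.001]
contact_force: [0.6, 0.1, 0.3]
gripper_width: 0.0779
gripper_force: 0.0
```

Call:
{"api": "carry_out", "payload": {"deltas": [[[0,0,0,0,0,0],[0,0,0,0,0,0],[0,0,0,0,0,0],[0,0,0,0,0,0],[0,0,0,0,0,0],[0,0,0,0,0,0]]], "grip": 5, "grip_force": 40}}

```text
time_s: 12.37
tcp_pos: [0.533, 0.278, 0.1997]
orientation: [-0.066, 0.998, 0.0, 0.002]
contact_force: [-0.3, -0.8, 4.9]
gripper_width: 0.0571
gripper_force: 41.3
```

Call:
{"api": "carry_out", "payload": {"deltas": [[[0,0,-0.6,0,0,0],[0,0,-1.6,0,0,0],[0,0,-3,0,0,0],[0,0,-4.5,0,0,0],[0,0,-6.5,0,0,0],[0,0,-8.5,0,0,0],[0,0,-10.5,0,0,0],[0,0,-12,0,0,0],[0,0,-13,0,0,0],[0,0,-13,0,0,0],[0,0,-13,0,0,0]]]}}

```text
time_s: 13.28
tcp_pos: [0.5322, 0.2778, 0.3287]
orientation: [-0.067, 0.998, 0.0, 0.001]
contact_force: [-0.5, -0.6, -1.5]
gripper_width: 0.0567
gripper_force: 42.7
```

```bash
python3 - <<'E'
from h import *
from scipy.optimize import least_squares
k=env.get_calibration("wrist");o=env.get_obs();im=env.get_image("wrist")
T=R.from_quat(o["orientation"]);gz=o["tcp_pos"][2]-.155
for n,dz in(("drive",-.018),("drive_plug",-.013)):
    for d in env.tip_of("wrist",n)[:1]:
        p=at("wrist",d["at"],gz+dz,k);print(n,d["conf"],T.inv().apply(p-o["tcp_pos"]).round(4))
print(o["gripper_width"],o["contact_force"].round(1),o["tcp_pos"],o["joint_pos"].round(3))
cv2.imwrite("pics/w5.png",im[:,:,::-1])
# kinematics guess
D=[(.130,1.488,.600,.4047),(-.044,1.64,.5378,.4197),(-.138,1.765,.5011,.3998),(-.129,1.753,.5043,.4018),(.224,1.622,.5999,.2772)]
q=o["joint_pos"];D.append((q[1],q[2],np.hypot(*o["tcp_pos"][:2]),o["tcp_pos"][2]));D=np.array(D)
f=lambda v:np.r_[v[0]+v[1]*np.sin(D[:,0])+v[2]*np.sin(D[:,0]+D[:,1])+v[3]*np.cos(D[:,0]+D[:,1])-D[:,2],v[4]+v[1]*np.cos(D[:,0])+v[2]*np.cos(D[:,0]+D[:,1])-v[3]*np.sin(D[:,0]+D[:,1])-D[:,3]]
s=least_squares(f,[0,.4,.4,0,.2]);print("a L2 L3 e d1-d6",s.x.round(3),abs(s.fun).max())
# drive tilted 45 on the rest, released
c=np.radians(-15.5);L=np.array([.6149,-.2704,.016]);dx=np.array([np.cos(c),np.sin(c),-1])/2**.5*[1,1,1]
E
```

```text
drive 0.62 [-0.0033 -0.0008  0.173 ]
drive_plug 0.97 [-0.0522 -0.0013  0.1681]
0.0567358170691348 [-0.5 -0.6 -1.5] [0.53219108 0.27781942 0.32867232] [ 0.396  0.177  1.577  0.     1.386 -1.308]
a L2 L3 e d1-d6 [0.004 0.368 0.552 0.062 0.128] 0.00025604173025783883
```

```bash
cat >> h.py <<'E'
def lay(h,up=0,ledge=(.6149,-.2704,.016),yaw=-15.5,tilt=45,off=(-.003,0,.1777)):
    "TCP pose with the held drive h above its place on the rest, moved up-slope by up"
    T=Rt(yaw+180,tilt); c=np.radians(yaw); x=np.array([np.cos(c),np.sin(c),-1])/2**.5
    p=np.array(ledge)-x*(.05+up)+[0,0,h]-T.apply(off); return p,T
E
python3 - <<'E'
from h import *
delta([.60,0,.36],Rt(175),False)
delta(*lay(.06),False)
delta(*lay(.06,tilt=0),False)
E
```

```text
delta [-3.09, -28.42, -3.38, -0.05, -0.14, 12.63] tcp-> [0.6  0.   0.36] t 13.43
delta [-9.12, -58.87, 8.71, -9.14, 44.24, 21.89] tcp-> [ 0.7   -0.294  0.239] t 13.43
delta [2.53, -53.9, 3.75, -0.06, -0.13, 23.13] tcp-> [ 0.578 -0.26   0.289] t 13.43
```

Call:
{"api": "carry_out", "payload": {"deltas": [[[0,-2,-1,0,0,1],[-1,-5,-2,0,0,3],[-2,-8.5,-3,0,0,5],[-2.5,-12,-3.4,0,0,7],[-3,-16,-3.4,0,0,9],[-3,-20,-3.4,0,0,11],[-3,-24,-3.4,0,0,12.6],[-3,-28,-3.4,0,0,14],[-3,-32,-3.4,0,0,16],[-3,-36,-3,0,0,18],[-3,-40,-2.5,0,0,20],[-3,-44,-2,0,0,22],[-3,-47.5,-1,0,0,23.1],[-3,-51,0,0,0,23.1],[-3,-53,0,0,0,23.1],[-3,-54.5,0,0,0,23.1],[-3,-55,0,0,0,23.1],[-3,-55,0,0,0,23.1]]]}}

```text
time_s: 14.93
tcp_pos: [0.6347, -0.2641, 0.3271]
orientation: [0.135, 0.991, 0.0, -0.0]
contact_force: [-0.1, 0.2, -0.7]
gripper_width: 0.0567
gripper_force: 42.9
```

```bash
python3 - <<'E'
from h import *
delta(*lay(.06),False)
delta(*lay(.015),False)
o=env.get_obs();print(o["gripper_width"],o["contact_force"].round(1),o["joint_pos"].round(2),o["tcp_pos"])
E
```

```text
delta [-7.08, -1.14, 8.79, 0.03, 44.96, -0.03] tcp-> [ 0.7   -0.294  0.239] t 14.93
delta [-7.09, -1.14, 13.29, 0.03, 44.96, -0.03] tcp-> [ 0.7   -0.294  0.194] t 14.93
0.05670840905045374 [-0.1  0.2 -0.7] [-0.47  0.41  1.3   0.    1.43 -1.77] [ 0.63472594 -0.26409685  0.32712324]
```

Call:
{"api": "carry_out", "payload": {"deltas": [[[-1,0,0,0,5,0],[-2,-0.2,1,0,11,0],[-3,-0.4,2,0,17,0],[-4,-0.6,3,0,23,0],[-5,-0.8,4.5,0,29,0],[-6,-1,6,0,35,0],[-7,-1.1,7,0,40,0],[-7.1,-1.1,8,0,45,0],[-7.1,-1.1,8.8,0,45,0],[-7.1,-1.1,8.8,0,45,0],[-7.1,-1.1,8.8,0,45,0],[-7.1,-1.1,8.8,0,45,0]]]}}

```text
time_s: 15.93
tcp_pos: [0.7008, -0.2925, 0.2429]
orientation: [0.124, 0.917, 0.051, -0.377]
contact_force: [0.0, -0.4, -0.4]
gripper_width: 0.0568
gripper_force: 43.0
```

```bash
python3 - <<'E'
from h import *
import pickle
o=env.get_obs();print(o["gripper_width"],o["contact_force"].round(1),o["joint_pos"].round(2),R.from_quat(o["orientation"]).as_matrix()[:,2])
delta(*lay(.06),False);delta(*lay(.01),False)
ims={c:env.get_image(c) for c in("wrist","scene","top")}
k=env.get_calibration("wrist");pickle.dump((k,o,ims),open("w6.pkl","wb"))
print("ledge?",[(np.round(d["at"]),at("wrist",d["at"],.016,k).round(4)[:2],round(d["conf"],2)) for d in env.tip_of("wrist","rest_ledge")[:3]])
# predicted outlines: rest base / plate / ledge and held drive
P,T=lay(0); c=np.radians(-15.5); X=np.array([np.cos(c),np.sin(c),0]);Y=np.array([-X[1],X[0],0]);Z=np.array([0,0,1.]);L=np.array([.6149,-.2704,.016]);O=L-X*.022-Z*.016
base=[O+X*a+Y*b for a,b in((.045,.03),(.045,-.03),(-.045,-.03),(-.045,.03))]
u=(-X+Z)/2**.5
plate=[L+u*a+Y*b for a,b in((0,.026),(0,-.026),(.058,-.026),(.058,.026))]
Tn=R.from_quat(o["orientation"]);drv=[o["tcp_pos"]+Tn.apply([-.003+a,b,.1777+e]) for e in(0,-.010) for a,b in((.05,.03),(.05,-.03),(-.05,-.03),(-.05,.03))]
out=[]
for n in ims:
    I=ims[n][:,:,::-1].copy();S=3;I=cv2.resize(I,None,fx=S,fy=S,interpolation=cv2.INTER_CUBIC)
    for q,col in((base,(0,255,0)),(plate,(0,255,255)),(drv[:4],(255,0,255))):
        cv2.polylines(I,[np.round(proj(n,np.array(q),k if n=="wrist" else None)*S+1).astype(int)],True,col,1)
    m=(proj(n,L,k if n=="wrist" else None)[0]*S).astype(int);h=200 if n!="wrist" else 300
    x0=min(max(m[0]-h,0),I.shape[1]-2*h);y0=min(max(m[1]-h,0),I.shape[0]-2*h);out.append(cv2.resize(I[y0:y0+2*h,x0:x0+2*h],(400,400)) if n=="wrist" else I[y0:y0+2*h,x0:x0+2*h])
cv2.imwrite("pics/w6.png",cv2.resize(np.hstack(out),(800,267),interpolation=cv2.INTER_AREA))
cv2.imwrite("pics/w6b.png",np.hstack(out[:2]))
E
```

```text
0.05682842480100111 [ 0.  -0.4 -0.4] [-0.43  1.18  0.43 -0.16  2.3  -1.79] [-0.67778538  0.18664934 -0.71117439]
delta [-0.23, -0.17, 0.3, -0.07, 0.33, 0.02] tcp-> [ 0.7   -0.294  0.239] t 15.93
delta [-3.74, -0.16, 3.85, -0.07, 0.33, 0.02] tcp-> [ 0.7   -0.294  0.189] t 15.93
ledge? [(array([253., 319.]), array([ 0.6175, -0.2722]), 0.9), (array([ 84., 136.]), array([ 0.3702, -0.4239]), 0.89)]
```

View pics/w6b.png

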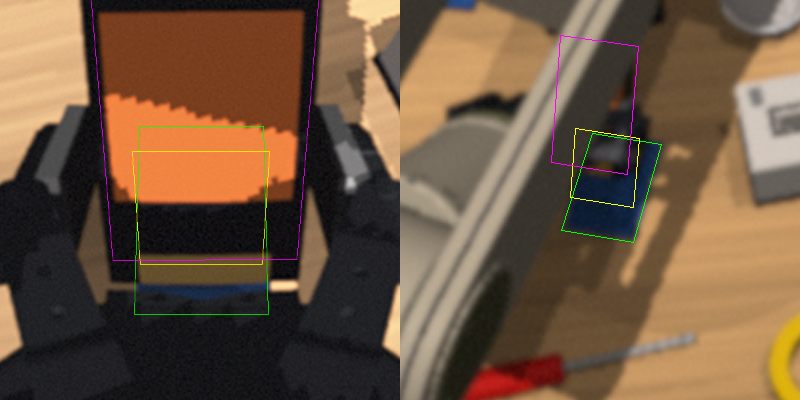

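The wrist crop (left) shows the drive label-up between the fingers, with the connector end near row 283 and blue rest just below it. The scene crop (right) shows the predicted rest outline (green) matching the real rest. Checking where the connector end sits in the grip.

```bash
python3 - <<'E'
from h import *
import pickle
k,o,ims=pickle.load(open("w6.pkl","rb"))
T=R.from_quat(o["orientation"]);L=np.array([.6149,-.2704,.016])
f=lambda a,z:proj("wrist",o["tcp_pos"]+T.apply([a,0,z]),k)[0].round(1)
for a in(-.05,-.053,-.056,-.06):print(a,"top",f(a,.1677),"bottom",f(a,.1777))
print("ledge",proj("wrist",L,k).round(1))
r=ims["wrist"];c=int(round(f(-.053,.1677)[0]))
for y in range(250,345,3):print(y,r[y,c-14:c+15].mean(0).astype(int),end="; ")
E
```

```text
-0.05 top [256.4 321.6] bottom [256.4 311.2]
-0.053 top [256.4 325. ] bottom [256.4 314.5]
-0.056 top [256.4 328.3] bottom [256.4 317.8]
-0.06 top [256.4 332.6] bottom [256.4 322.1]
ledge [[254.5 316. ]]
250 [241 132  66]; 253 [241 131  65]; 256 [241 132  66]; 259 [242 133  67]; 262 [241 132  66]; 265 [241 132  66]; 268 [241 132  66]; 271 [241 132  66]; 274 [241 132  66]; 277 [241 132  66]; 280 [241 132  66]; 283 [242 130  65]; 286 [49 32 33]; 289 [20 19 22]; 292 [16 14 17]; 295 [17 15 18]; 298 [16 14 17]; 301 [16 16 18]; 304 [16 14 16]; 307 [15 14 16]; 310 [27 21 18]; 313 [98 78 43]; 316 [101  79  45]; 319 [100  79  45]; 322 [99 78 43]; 325 [85 68 46]; 328 [22 38 63]; 331 [27 41 66]; 334 [30 32 37]; 337 [24 25 27]; 340 [25 26 27]; 343 [23 22 24];
```

```bash
python3 - <<'E'
from h import *
for h,u in((.02,.004),(.005,.004),(.002,.003),(0,0)):
    delta(*lay(h,u,ledge=(.616,-.271,.016),off=(-.0035,0,.1777)),False)
E
```

```text
delta [-2.69, -0.12, 3.05, -0.04, 0.27, -0.01] tcp-> [ 0.698 -0.294  0.202] t 16.13
delta [-3.75, -0.12, 4.12, -0.04, 0.27, -0.01] tcp-> [ 0.698 -0.294  0.187] t 16.13
delta [-4.06, -0.12, 4.33, -0.04, 0.27, -0.01] tcp-> [ 0.699 -0.294  0.184] t 16.13
delta [-4.5, -0.12, 4.47, -0.04, 0.27, -0.01] tcp-> [ 0.701 -0.294  0.179] t 16.13
```

Call:
{"api": "carry_out", "payload": {"deltas": [[[-0.5,0,0.8,0,0.3,0],[-1.4,-0.1,1.8,0,0.3,0],[-2.2,-0.1,2.6,0,0.3,0],[-2.7,-0.1,3.05,0,0.3,0],[-3.1,-0.1,3.5,0,0.3,0],[-3.4,-0.1,3.8,0,0.3,0],[-3.6,-0.1,4,0,0.3,0],[-3.75,-0.1,4.1,0,0.3,0],[-3.75,-0.1,4.1,0,0.3,0]]]}}

```text
time_s: 16.88
tcp_pos: [0.6981, -0.2934, 0.1856]
orientation: [0.124, 0.915, 0.052, -0.381]
contact_force: [1.1, -0.2, 3.4]
gripper_width: 0.0568
gripper_force: 44.8
```

Call:
{"api": "carry_out", "payload": {"deltas": [[[0,0,0.1,0,0,0],[0,0,0.2,0,0,0],[0,0,0.3,0,0,0],[0,0,0.3,0,0,0]]]}}

```text
time_s: 17.22
tcp_pos: [0.697, -0.2929, 0.1862]
orientation: [0.124, 0.916, 0.051, -0.379]
contact_force: [9.0, -1.2, 11.4]
gripper_width: 0.0567
gripper_force: 47.6
```

Call:
{"api": "carry_out", "payload": {"deltas": [[[0,0,-0.2,0,0,0],[-0.15,0,-0.25,0,0,0],[-0.3,0,-0.25,0,0,0],[-0.45,0,-0.25,0,0,0],[-0.45,0,-0.25,0,0,0]]]}}

```text
time_s: 17.63
tcp_pos: [0.7009, -0.2942, 0.1826]
orientation: [0.124, 0.915, 0.052, -0.381]
contact_force: [4.2, -0.9, 9.6]
gripper_width: 0.0567
gripper_force: 46.5
```

Call:
{"api": "carry_out", "payload": {"deltas": [[[-0.1,0,0,0,0,0],[-0.2,0,0,0,0,0],[-0.3,0,0,0,0,0],[-0.3,0,0,0,0,0]]]}}

```text
time_s: 17.97
tcp_pos: [0.7029, -0.2948, 0.1805]
orientation: [0.124, 0.915, 0.052, -0.381]
contact_force: [3.3, -0.9, 10.0]
gripper_width: 0.0567
gripper_force: 46.5
```

Call:
{"api": "carry_out", "payload": {"deltas": [[[-0.1,0,0,0,0,0],[-0.2,0,0,0,0,0],[-0.3,0,0,0,0,0],[-0.3,0,0,0,0,0]]]}}

```text
time_s: 18.3
tcp_pos: [0.7042, -0.2951, 0.1792]
orientation: [0.125, 0.914, 0.052, -0.383]
contact_force: [-7.9, 3.6, 19.0]
gripper_width: 0.0563
gripper_force: 45.6
```

Call:
{"api": "carry_out", "payload": {"deltas": [[[0.13,0,0,0,0,0],[0.13,0,0,0,0,0]]]}}

```text
time_s: 18.47
tcp_pos: [0.7037, -0.2949, 0.1798]
orientation: [0.125, 0.914, 0.052, -0.382]
contact_force: [-0.9, 1.0, 13.0]
gripper_width: 0.057
gripper_force: 45.7
```

Call:
{"api": "carry_out", "payload": {"deltas": [[[0,0,0,0,0,0],[0,0,0,0,0,0],[0,0,0,0,0,0],[0,0,0,0,0,0],[0,0,0,0,0,0]]], "grip": 8.3}}

```text
time_s: 18.88
tcp_pos: [0.7034, -0.2949, 0.1765]
orientation: [0.124, 0.914, 0.052, -0.382]
contact_force: [0.8, 0.3, -0.1]
gripper_width: 0.083
gripper_force: 0.0
```

Call:
{"api": "carry_out", "payload": {"deltas": [[[0,0,-1,0,0,0],[0,0,-3,0,0,0],[0,0,-5.5,0,0,0],[0,0,-8,0,0,0],[0,0,-10,0,0,0],[0,0,-10,0,0,0],[0,0,-10,0,0,0]]]}}

```text
time_s: 19.47
tcp_pos: [0.7334, -0.2985, 0.2523]
orientation: [0.124, 0.921, 0.047, -0.367]
contact_force: [0.3, -0.1, -0.7]
gripper_width: 0.0832
gripper_force: 0.0
```

```bash
python3 - <<'E'
from h import *
import pickle
o=env.get_obs();k=env.get_calibration("wrist");im=env.get_image("wrist");print(o["gripper_width"],o["tcp_pos"],o["joint_pos"].round(2))
pickle.dump((k,o,im),open("w7.pkl","wb"))
I=im[:,:,::-1].copy()
c=np.radians(-15.5); X=np.array([np.cos(c),np.sin(c),0]);Y=np.array([-X[1],X[0],0]);Z=np.array([0,0,1.]);L=np.array([.616,-.271,.016]);u=(-X+Z)/2**.5;n=(X+Z)/2**.5
I=cv2.resize(I,(800,600),interpolation=cv2.INTER_CUBIC)
q=np.array([L+n*.01+u*a+Y*b for a,b in((0,.03),(0,-.03),(.1,-.03),(.1,.03))])
cv2.polylines(I,[np.round(proj("wrist",q,k)*800/512).astype(int)],True,(0,255,0),1);cv2.imwrite("pics/w7.png",I)
print("pred",proj("wrist",q,k).round())
print([(d["conf"],np.round(d["box"])) for d in env.recognise("wrist","drive")[:2]],[(d["conf"],np.round(d["at"])) for d in env.tip_of("wrist","drive_plug")[:2]])
E
```

```text
0.08315842175551297 [ 0.73336782 -0.29846867  0.2522599 ] [-0.42  1.41  0.02 -0.17  2.45 -1.82]
pred [[286. 282.]
 [217. 282.]
 [210. 171.]
 [291. 171.]]
[(0.86, array([212., 176., 291., 285.]))] [(0.88, array([253., 279.]))]
```

View pics/w7.png

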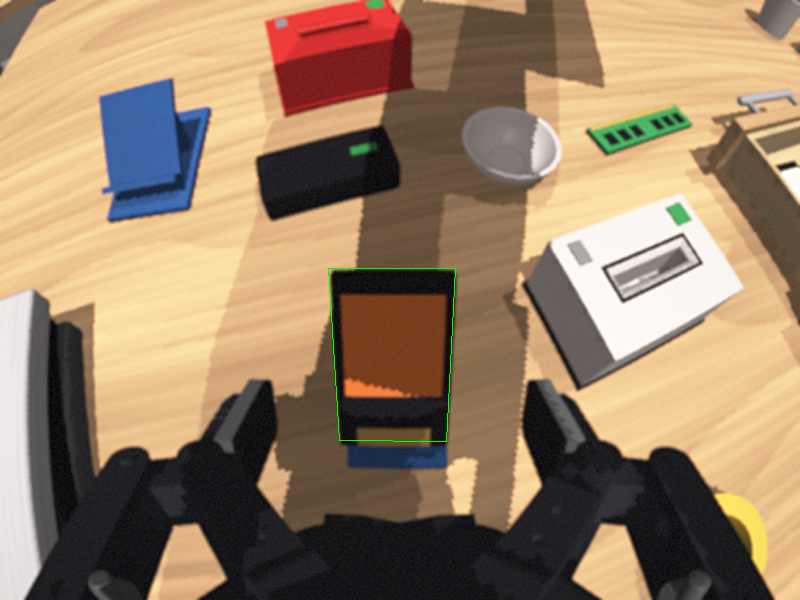

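The view shows the drive lying label-up on the blue rest, at (330-455, 270-445) in the view, with the gold end against the ledge; the predicted outline matches. The robot has let go. Now I'll back away and re-orient to take the upper end.

```bash
cat >> h.py <<'E'
_c=np.radians(-15.5);X=np.array([np.cos(_c),np.sin(_c),0]);Y=np.array([-X[1],X[0],0]);Z=np.array([0,0,1.]);L=np.array([.616,-.271,.016]);U=(-X+Z)/2**.5;N=(X+Z)/2**.5
RG=Rt(74.5)*R.from_euler("x",-45,degrees=True)
E
python3 - <<'E'
from h import *
print(RG.as_matrix().round(2),X,U)
delta([.68,-.28,.34],Rt(164.5,25),False)
delta([.52,-.22,.42],Rt(120),False)
E
```

```text
[[ 0.27  0.68  0.68]
 [ 0.96 -0.19 -0.19]
 [ 0.    0.71 -0.71]] [ 0.96363045 -0.26723838  0.        ] [-0.68138963  0.18896607  0.70710678]
delta [10.29, 0.36, -2.67, -0.26, -18.62, 0.03] tcp-> [ 0.68 -0.28  0.34] t 19.62
delta [28.13, 1.89, 3.27, -17.16, -41.27, 42.38] tcp-> [ 0.52 -0.22  0.42] t 19.62
```

Call:
{"api": "carry_out", "payload": {"deltas": [[[5,0.2,-2.7,0,-7,0],[8,0.4,-2.7,0,-14,0],[10.3,0.4,-2.7,0,-18.6,0],[28.1,1.9,3.3,-17.2,-41.3,42.4],[28.1,1.9,3.3,-17.2,-41.3,42.4],[28.1,1.9,3.3,-17.2,-41.3,42.4],[28.1,1.9,3.3,-17.2,-41.3,42.4],[28.1,1.9,3.3,-17.2,-41.3,42.4],[28.1,1.9,3.3,-17.2,-41.3,42.4],[28.1,1.9,3.3,-17.2,-41.3,42.4],[28.1,1.9,3.3,-17.2,-41.3,42.4],[28.1,1.9,3.3,-17.2,-41.3,42.4],[28.1,1.9,3.3,-17.2,-41.3,42.4],[28.1,1.9,3.3,-17.2,-41.3,42.4],[28.1,1.9,3.3,-17.2,-41.3,42.4],[28.1,1.9,3.3,-17.2,-41.3,42.4]]], "grip": 4}}

```text
time_s: 20.95
tcp_pos: [0.5208, -0.2202, 0.4181]
orientation: [0.499, 0.866, -0.0, -0.003]
contact_force: [0.5, 0.4, -0.3]
gripper_width: 0.0398
gripper_force: 0.0
```

```bash
python3 - <<'E'
from h import *
o=env.get_obs();print(o["tcp_pos"],o["joint_pos"].round(2),o["gripper_width"])
G=L+U*.085+N*.005
delta(G+U*.055+Z*.08,RG);delta(G+U*.055,RG);delta(G,RG)
E
```

```text
[ 0.5207846  -0.22021204  0.41814523] [-0.49  0.03  1.56  0.    1.55 -1.02] 0.039833036772837636
delta [5.42, -8.63, 11.05, -42.82, -18.07, 43.09] tcp-> [ 0.418 -0.216  0.308] t 20.95
delta [5.39, -8.61, 19.05, -42.82, -18.07, 43.09] tcp-> [ 0.418 -0.216  0.228] t 20.95
delta [2.59, -5.87, 22.92, -42.82, -18.07, 43.09] tcp-> [ 0.456 -0.227  0.189] t 20.95
```

Call:
{"api": "carry_out", "payload": {"deltas": [[[2.7,-4.3,0,-21,-9,21.5],[5.4,-8.6,4,-42.8,-18.1,43.1],[5.4,-8.6,6,-42.8,-18.1,43.1],[5.4,-8.6,8,-42.8,-18.1,43.1],[5.4,-8.6,11,-42.8,-18.1,43.1],[5.4,-8.6,11,-42.8,-18.1,43.1],[5.4,-8.6,11,-42.8,-18.1,43.1],[5.4,-8.6,11,-42.8,-18.1,43.1],[5.4,-8.6,11,-42.8,-18.1,43.1],[5.4,-8.6,11,-42.8,-18.1,43.1],[5.4,-8.6,11,-42.8,-18.1,43.1],[5.4,-8.6,13,-42.8,-18.1,43.1],[5.4,-8.6,15,-42.8,-18.1,43.1],[5.4,-8.6,17,-42.8,-18.1,43.1],[5.4,-8.6,19,-42.8,-18.1,43.1],[5.4,-8.6,19,-42.8,-18.1,43.1],[5.4,-8.6,19,-42.8,-18.1,43.1]]]}}

```text
time_s: 22.37
tcp_pos: [0.4183, -0.2155, 0.2277]
orientation: [0.736, 0.56, 0.231, 0.303]
contact_force: [-0.0, -0.2, 0.6]
gripper_width: 0.0404
gripper_force: 0.0
```

```bash
python3 - <<'E'
from h import *
import pickle
o=env.get_obs();print(o["tcp_pos"],o["joint_pos"].round(2),o["gripper_width"])
G=L+U*.085+N*.005
delta(G+U*.055,RG);delta(G,RG)
k=env.get_calibration("wrist");im=env.get_image("wrist");pickle.dump((k,o,im),open("w8.pkl","wb"))
I=cv2.resize(im[:,:,::-1],(800,600),interpolation=cv2.INTER_CUBIC)
for e in(0,.01):
    q=np.array([L+N*e+U*a+Y*b for a,b in((0,.03),(0,-.03),(.1,-.03),(.1,.03))])
    cv2.polylines(I,[np.round(proj("wrist",q,k)*800/512).astype(int)],True,(0,255,0),1)
cv2.imwrite("pics/w8.png",I)
E
```

```text
[ 0.41829553 -0.2154751   0.22773972] [-0.71 -0.37  2.4   0.7   0.48 -0.96] 0.04036326948738357
delta [-0.07, 0.05, -0.01, -0.17, -0.04, 0.02] tcp-> [ 0.418 -0.216  0.228] t 22.37
delta [-0.07, 0.06, 5.49, -0.17, -0.04, 0.02] tcp-> [ 0.456 -0.227  0.189] t 22.37
```

View pics/w8.png

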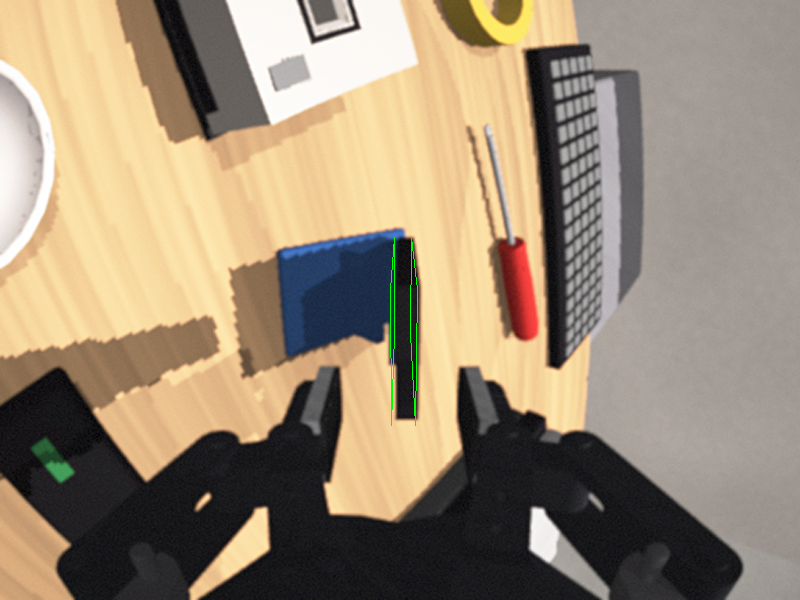

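The view shows the drive edge-on at (396-418, 240-418), centred between the open fingers and about 1 mm toward the right one; the rest plate ends below where the tips will reach. Advancing 5.5 cm and gripping.

Call:
{"api": "carry_out", "payload": {"deltas": [[[-0.05,0.15,1,-0.2,0,0],[-0.05,0.15,2,-0.2,0,0],[-0.05,0.15,3.2,-0.2,0,0],[-0.05,0.15,4.4,-0.2,0,0],[-0.05,0.15,5.2,-0.2,0,0],[-0.05,0.15,5.5,-0.2,0,0],[-0.05,0.15,5.5,-0.2,0,0],[-0.05,0.15,5.5,-0.2,0,0]]]}}

```text
time_s: 23.08
tcp_pos: [0.4572, -0.2274, 0.1922]
orientation: [0.735, 0.558, 0.233, 0.308]
contact_force: [0.3, -0.7, 0.2]
gripper_width: 0.0402
gripper_force: 0.0
```

Call:
{"api": "carry_out", "payload": {"deltas": [[[0,0,0,0,0,0],[0,0,0,0,0,0],[0,0,0,0,0,0],[0,0,0,0,0,0],[0,0,0,0,0,0],[0,0,0,0,0,0],[0,0,0,0,0,0]]], "grip": 0, "grip_force": 40}}

```text
time_s: 23.67
tcp_pos: [0.4564, -0.2271, 0.1914]
orientation: [0.735, 0.558, 0.232, 0.307]
contact_force: [-9.9, 2.6, 7.9]
gripper_width: 0.0093
gripper_force: 40.0
```

```bash
python3 - <<'E'
from h import *
p=env.get_obs()["tcp_pos"]
delta(p+N*.03+U*.015,RG,False);delta(p+N*.08+Z*.08+U*.02,RG,False)
delta([.56,-.12,.42],Rt(96),False)
delta([.5755,-.091,.36],Rt(96),False)
E
```

```text
delta [-0.0, 3.01, -1.48, 0.32, 0.14, -0.02] tcp-> [ 0.467 -0.23   0.223] t 23.67
delta [-0.01, 13.7, -7.58, 0.32, 0.14, -0.02] tcp-> [ 0.497 -0.238  0.342] t 23.67
delta [13.08, 21.26, -11.04, 44.76, 8.62, -20.44] tcp-> [ 0.56 -0.12  0.42] t 23.67
delta [16.29, 17.49, -6.32, 44.76, 8.62, -20.44] tcp-> [ 0.576 -0.091  0.36 ] t 23.67
```

Call:
{"api": "carry_out", "payload": {"deltas": [[[0,0.3,-0.3,0,0,0],[0,1,-0.7,0,0,0],[0,2,-1.2,0,0,0],[0,3.5,-2,0,0,0],[0,5.5,-3.2,0,0,0],[0,8,-4.5,0,0,0],[0,10.8,-6,0,0,0],[0,13.7,-7.6,0,0,0],[2,15.5,-8.5,5,1,-2],[4,17,-9,10,2,-4.5],[6,18.5,-9.5,16,3,-7],[8,19.5,-10,22,4,-10],[10,20.5,-10.5,28,5.5,-13],[12,21,-11,34,6.5,-16],[13.1,21.3,-11,40,7.5,-18.5],[13.1,21.3,-11,44.8,8.6,-20.4],[13.1,21.3,-11,44.8,8.6,-20.4],[13.1,21.3,-11,44.8,8.6,-20.4],[13.1,21.3,-11,44.8,8.6,-20.4]]]}}

```text
time_s: 25.25
tcp_pos: [0.5609, -0.1204, 0.4193]
orientation: [0.67, 0.742, 0.0, 0.0]
contact_force: [-0.5, 0.4, -1.7]
gripper_width: 0.0092
gripper_force: 39.5
```

```bash
python3 - <<'E'
from h import *
o=env.get_obs();print(o["tcp_pos"],o["joint_pos"].round(2),o["gripper_width"],o["contact_force"].round(1))
delta([.5755,-.091,.35],Rt(96),False)
E
```

```text
[ 0.56085764 -0.12035967  0.41927214] [-0.3   0.05  1.54  0.    1.54 -0.4 ] 0.009174560767127825 [-0.5  0.4 -1.7]
delta [2.77, 1.75, 6.93, 0.07, 0.01, -0.16] tcp-> [ 0.576 -0.091  0.35 ] t 25.25
```

Call:
{"api": "carry_out", "payload": {"deltas": [[[-2,0,0,0,0,0],[-4,0,0,0,0,0],[-6,0,0,0,0,0],[-6,0,0,0,0,0],[-6,0,0,0,0,0]]]}}

```text
time_s: 25.67
tcp_pos: [0.5665, -0.181, 0.4196]
orientation: [0.671, 0.742, 0.0, 0.0]
contact_force: [0.2, -0.2, -1.0]
gripper_width: 0.0094
gripper_force: 39.5
```

```bash
cat > dock.py <<'E'
from h import *
import pickle,sys
o=env.get_obs();k=env.get_calibration("wrist");im=env.get_image("wrist");pickle.dump((k,o,im),open("w9.pkl","wb"))
S=4000;x0,y0,w=.5755,-.091,.17
A=rect("wrist",im,x0,y0,w,.06,S,k)
W=lambda p:np.array([x0+w/2-p[1]/S,y0+w/2-p[0]/S])
def quad(m,nm,area):
    for c in cv2.findContours(m,cv2.RETR_LIST,cv2.CHAIN_APPROX_NONE)[0]:
        a=cv2.contourArea(c)/S**2*1e6
        if area[0]<a<area[1]:
            r=cv2.minAreaRect(c);print(nm,"centre",W(r[0]).round(4),"size",np.round(np.array(r[1])/S*1000,1),"ang",round(r[2],2),"area",round(a))
hsv=cv2.cvtColor(A,cv2.COLOR_RGB2HSV)
quad(((hsv[:,:,2]>150)&(hsv[:,:,1]<50)).astype(np.uint8)*255,"white",(3000,12000))
g=cv2.cvtColor(A,cv2.COLOR_RGB2GRAY)
for t in(60,90,120):quad((g<t).astype(np.uint8)*255,f"dark{t}",(250,3000))
for n,z in(("dock",0),("dock_slot",.06)):
    print(n,[(at("wrist",d["at"],z,k).round(4)[:2],round(d["conf"],2)) for d in env.tip_of("wrist",n)[:3]])
print(o["tcp_pos"])
E
python3 dock.py
```

```text
white centre [ 0.5753 -0.0922] size [ 81.5 121.4] ang 83.5 area 9764
dock [(array([ 0.5738, -0.0878]), 0.75), (array([ 0.2766, -0.238 ]), 0.58)]
dock_slot [(array([ 0.2835, -0.2325]), 0.84), (array([ 0.5779, -0.0908]), 0.57)]
[ 0.56653148 -0.18097314  0.41961188]
```

```bash
python3 - <<'E'
from h import *
delta([.5754,-.0922,.335],Rt(96.4),False)
E
```

```text
delta [8.57, 1.75, 8.47, -0.01, -0.04, -0.48] tcp-> [ 0.575 -0.092  0.335] t 25.82
```

Call:
{"api": "carry_out", "payload": {"deltas": [[[2,0.4,1.5,0,0,-0.5],[4,0.9,3,0,0,-0.5],[6,1.3,5,0,0,-0.5],[7.5,1.6,7,0,0,-0.5],[8.4,1.75,8,0,0,-0.5],[8.6,1.75,8.5,0,0,-0.5],[8.6,1.75,8.5,0,0,-0.5],[8.6,1.75,8.5,0,0,-0.5],[8.6,1.75,8.5,0,0,-0.5]]]}}

```text
time_s: 26.57
tcp_pos: [0.5761, -0.0931, 0.3363]
orientation: [0.666, 0.746, 0.0, 0.001]
contact_force: [-0.1, -0.8, -1.7]
gripper_width: 0.0094
gripper_force: 39.4
```

```bash
python3 - <<'E'
from h import *
o=env.get_obs();k=env.get_calibration("wrist");im=env.get_image("wrist");T=R.from_quat(o["orientation"])
delta([.5754,-.0922,.265],Rt(96.4),False);print(o["contact_force"].round(1))
# near side edge of the held drive (tool x=+.03): dark run across columns at several heights, against prediction
I=env.get_image("scene");cv2.imwrite("pics/s10.png",I[:,:,::-1])
g=cv2.cvtColor(I,cv2.COLOR_RGB2GRAY)
q=np.array([o["tcp_pos"]+T.apply([a,.005,.155+b]) for a,b in((-.03,.03),(.03,.03),(-.03,.086),(.03,.086))]);P=proj("scene",q);print("pred corners",P.round(1).tolist())
for f in(.3,.5,.7,.9):
    a,b=P[0]*(1-f)+P[2]*f,P[1]*(1-f)+P[3]*f;c0,c1=sorted((a[0],b[0]));r=int(round((a[1]+b[1])/2));print(r,round(c0,1),round(c1,1),I[r,int(c0)-8:int(c1)+9].astype(int).mean(1).astype(int).tolist())
print([(d["box"],d["conf"]) for d in env.recognise("scene","drive")[:2]])
E
```

```text
delta [0.11, -0.07, 7.13, 0.08, 0.03, -0.0] tcp-> [ 0.575 -0.092  0.265] t 26.62
[-0.1 -0.8 -1.7]
pred corners [[226.8, 185.2], [253.5, 180.4], [228.1, 197.9], [253.5, 193.3]]
187 227.2 253.5 [149, 151, 148, 148, 148, 149, 149, 140, 114, 71, 36, 41, 49, 52, 56, 52, 53, 56, 50, 42, 38, 37, 36, 36, 31, 28, 32, 34, 27, 25, 33, 32, 27, 27, 32, 57, 80, 90, 88, 87, 99, 132, 165]
189 227.5 253.5 [148, 152, 150, 154, 158, 162, 165, 159, 135, 86, 43, 38, 46, 48, 47, 44, 47, 40, 38, 32, 26, 19, 22, 22, 16, 17, 13, 10, 15, 12, 5, 10, 13, 15, 31, 55, 71, 77, 77, 79, 90, 113, 148]
192 227.8 253.5 [141, 135, 133, 143, 164, 182, 187, 183, 156, 108, 53, 22, 14, 8, 12, 11, 18, 16, 15, 18, 22, 20, 18, 20, 19, 22, 28, 28, 25, 27, 27, 22, 16, 27, 57, 101, 135, 150, 161, 171, 175, 179, 183]
194 228.0 253.5 [103, 101, 118, 149, 173, 186, 183, 163, 122, 65, 27, 10, 15, 28, 34, 40, 45, 47, 48, 53, 52, 47, 41, 40, 38, 43, 41, 42, 41, 41, 39, 34, 43, 55, 84, 117, 148, 175, 189, 189, 190, 190]
[([225.3, 166.0, 253.6, 198.6], 0.56)]
```

The scene camera's edges for the held drive match the prediction within a millimetre, so I'm descending to the slot mouth.

Call:
{"api": "carry_out", "payload": {"deltas": [[[0.1,-0.05,1,0,0,0],[0.1,-0.05,2,0,0,0],[0.1,-0.05,2.8,0,0,0],[0.1,-0.05,3.3,0,0,0],[0.1,-0.05,3.6,0,0,0],[0.1,-0.05,3.9,0,0,0],[0.1,-0.05,4.2,0,0,0],[0.1,-0.05,4.2,0,0,0]]]}}

```text
time_s: 27.38
tcp_pos: [0.5768, -0.0934, 0.2988]
orientation: [0.666, 0.746, 0.0, 0.004]
contact_force: [-7.2, -9.1, 33.7]
gripper_width: 0.0097
gripper_force: 48.4
```

Call:
{"api": "carry_out", "payload": {"deltas": [[[0,0,-0.5,0,0,0],[0,0,-1,0,0,0],[-0.2,-0.2,-1,0,0,0],[-0.2,-0.2,-1,0,0,0],[-0.2,-0.2,-1,0,0,0]]]}}

```text
time_s: 27.8
tcp_pos: [0.5732, -0.0935, 0.3025]
orientation: [0.666, 0.746, -0.0, -0.001]
contact_force: [0.2, 0.9, 4.5]
gripper_width: 0.0092
gripper_force: 44.0
```

```bash
python3 - <<'E'
from h import *
o=env.get_obs();print(o["tcp_pos"],R.from_quat(o["orientation"]).as_euler("xyz",degrees=True).round(2),o["contact_force"].round(1))
T=R.from_quat(o["orientation"])
for c in("scene","top"):
    I=env.get_image(c);g=I.astype(int).mean(2)
    q=np.array([o["tcp_pos"]+T.apply([a,.005,.155+b]) for a,b in((-.03,.06),(.03,.06),(-.03,.086),(.03,.086))]);P=proj(c,q);print(c,P.round(1).tolist())
    if c=="scene":
        for f in(0,.25,.5,.75,1):
            a,b=P[0]*(1-f)+P[2]*f,P[1]*(1-f)+P[3]*f
            # intensity along the line a->b extended by 30 %
            t=np.linspace(-.3,1.3,81);xy=(a+np.outer(t,b-a)).astype(np.float32);v=cv2.remap(g.astype(np.float32),xy[:,:1].copy(),xy[:,1:].copy(),cv2.INTER_LINEAR)[:,0]
            d=np.gradient(v);i=d[:40].argmin();j=41+d[41:].argmax();print(f,"edges at t",round(t[i],2),round(t[j],2),"-> y centre shift mm",round(((t[i]+t[j])/2-.5)*60,1),"width",round((t[j]-t[i])*60,1))
E
python3 dock.py
```

```text
[ 0.57324948 -0.09350127  0.30247855] [-1.7995e+02 -4.0000e-02  9.6460e+01] [0.2 0.9 4.5]
scene [[228.2, 198.3], [253.3, 193.7], [228.7, 203.8], [253.4, 199.2]]
0 edges at t 0.1 1.06 -> y centre shift mm 4.8 width 57.6
0.25 edges at t 0.1 1.08 -> y centre shift mm 5.4 width 58.8
0.5 edges at t 0.1 1.1 -> y centre shift mm 6.0 width 60.0
0.75 edges at t 0.1 1.12 -> y centre shift mm 6.6 width 61.2
1 edges at t -0.14 1.16 -> y centre shift mm 0.6 width 78.0
top [[279.9, 163.9], [259.7, 165.5], [279.1, 165.8], [259.4, 167.4]]
white centre [ 0.5753 -0.0914] size [ 80.8 120.6] ang 83.6 area 5997
dark90 centre [ 0.5754 -0.0881] size [21.7 64.2] ang 83.58 area 460
dark120 centre [ 0.5836 -0.0861] size [11.9 62.9] ang 76.08 area 329
dark120 centre [ 0.566  -0.0284] size [74.7  6.6] ang 83.55 area 362
dock [(array([ 0.5722, -0.0919]), 0.79), (array([ 0.2739, -0.2373]), 0.73)]
dock_slot [(array([ 0.2779, -0.2376]), 0.89), (array([ 0.5743, -0.0906]), 0.65)]
[ 0.57326282 -0.09347112  0.30246369]
```

Call:
{"api": "carry_out", "payload": {"deltas": [[[0,0,-1,0,0,0],[0,0,-2,0,0,0],[0,0,-3,0,0,0],[0,0,-3,0,0,0],[0,0,-3,0,0,0]]]}}

```text
time_s: 28.47
tcp_pos: [0.5736, -0.0936, 0.3339]
orientation: [0.666, 0.746, 0.0, 0.0]
contact_force: [-0.3, 0.8, -1.0]
gripper_width: 0.0095
gripper_force: 43.0
```

```bash
cat > held.py <<'E'
from h import *
from scipy.optimize import least_squares
o=env.get_obs();T=R.from_quat(o["orientation"]);print(o["tcp_pos"],o["contact_force"].round(1),o["gripper_width"])
I=np.mean([env.get_image("scene").astype(np.float32) for _ in range(2)],0);cv2.imwrite("pics/s.png",I[:,:,::-1]);g=I.mean(2)
# front (label) face at tool y=+.005; map it to tool x / depth coordinates, 0.5 mm per cell
xs=np.arange(-.045,.0451,.0005);zs=np.arange(.0,.1101,.001)
P=np.array([[o["tcp_pos"]+T.apply([x,.005,.155+z]) for x in xs] for z in zs]);m=proj("scene",P.reshape(-1,3)).astype(np.float32).reshape(len(zs),len(xs),2)
A=cv2.remap(g,m[:,:,0],m[:,:,1],cv2.INTER_LINEAR);B=cv2.GaussianBlur(A,(0,0),2)
d=np.gradient(B,axis=1);L_,R_,zz=[],[],[]
for i,z in enumerate(zs):
    if .035<=z<=.080:
        a=d[i,:len(xs)//2].argmin();b=len(xs)//2+d[i,len(xs)//2:].argmax();L_.append(xs[a]);R_.append(xs[b]);zz.append(z)
zz=np.array(zz)
for n,e in(("left",np.array(L_)),("right",np.array(R_))):
    c=np.median(e);r=least_squares(lambda v:v[0]+v[1]*(zz-.06)-e,[c,0],loss="soft_l1",f_scale=.001).x;print(n,"x at z=.06 mm",(r[0]*1e3).round(2),"slope deg",np.degrees(r[1]).round(1),(e*1e3).round(1)[::6])
dz=np.gradient(cv2.GaussianBlur(I.mean(2)[:,:],(0,0),.5),axis=0)
c=len(xs)//2
for x in(-.02,-.01,0,.01,.02):
    j=int(round((x+.045)/.0005));col=B[:,j];print("bottom at x",x,"profile z60..110",col[60:111:4].astype(int).tolist())
E
python3 held.py
```

```text
[ 0.57364764 -0.0936496   0.33388149] [-0.3  0.8 -1. ] 0.009455483067431368
left x at z=.06 mm -24.78 slope deg 4.1 [-26.5 -26.  -26.  -25.  -25.  -24.5 -24.  -23.5]
right x at z=.06 mm 33.36 slope deg -1.7 [38.5 34.  33.5 33.  33.  33.  33.  33.5]
bottom at x -0.02 profile z60..110 [22, 21, 22, 26, 34, 46, 59, 68, 77, 91, 107, 113, 109]
bottom at x -0.01 profile z60..110 [18, 17, 25, 39, 52, 62, 67, 68, 69, 81, 100, 111, 108]
bottom at x 0 profile z60..110 [11, 11, 18, 29, 42, 54, 64, 69, 74, 84, 99, 106, 102]
bottom at x 0.01 profile z60..110 [12, 12, 19, 29, 42, 55, 65, 68, 64, 61, 64, 67, 66]
bottom at x 0.02 profile z60..110 [11, 12, 20, 31, 43, 56, 67, 70, 65, 64, 67, 69, 67][ WARN:0@2.026] global loadsave.cpp:1063 imwrite_ Unsupported depth image for selected encoder is fallbacked to CV_8U.
```

```bash
python3 - <<'E'
from h import *
o=env.get_obs();T=R.from_quat(o["orientation"]);k=env.get_calibration("wrist");im=env.get_image("wrist");cv2.imwrite("pics/w10.png",im[:,:,::-1])
f=lambda x,y,z:proj("wrist",o["tcp_pos"]+T.apply([x,y,z]),k)[0]
for x in(.028,.030,.032,.034,.036):print(x,"bottom corner",f(x,0,.241).round(1),"top",f(x,0,.141).round(1))
g=im.astype(int)
c=int(round(f(.03,0,.241)[0]))
print("col",c,[ (y,g[y,c-2:c+3].mean(0).astype(int).tolist()) for y in range(120,290,5)])
for y in (150,170,190,200,210,220):print(y,g[y,c-16:c+17].mean(1).astype(int).tolist())
# same edge analysis on the picture taken before contact
I=cv2.imread("pics/s10.png").astype(np.float32);g=I.mean(2);T=Rt(96.4)
xs=np.arange(-.045,.0451,.0005)
for nm,g,p in(("before",g,[.5761,-.0931,.3363]),("now",cv2.imread("pics/s.png").astype(np.float32).mean(2),o["tcp_pos"])):
  out=[]
  for z in np.arange(.035,.081,.005):
    q=proj("scene",np.array([np.array(p)+T.apply([x,.005,.155+z]) for x in xs])).astype(np.float32)
    v=cv2.GaussianBlur(cv2.remap(g,q[:,:1].copy(),q[:,1:].copy(),cv2.INTER_LINEAR),(0,0),2)[:,0];d=np.gradient(v);h=len(xs)//2
    out.append((round(z,3),round(xs[d[:h].argmin()]*1e3,1),round(xs[h+d[h:].argmax()]*1e3,1)))
  print(nm,out)
E
```

```text
0.028 bottom corner [255.6 167.7] top [255.8 227.5]
0.03 bottom corner [255.6 165. ] top [255.8 223. ]
0.032 bottom corner [255.6 162.3] top [255.8 218.5]
0.034 bottom corner [255.6 159.6] top [255.8 213.9]
0.036 bottom corner [255.6 156.9] top [255.8 209.3]
col 256 [(120, [255, 253, 249]), (125, [253, 251, 249]), (130, [253, 251, 249]), (135, [253, 251, 249]), (140, [253, 251, 248]), (145, [236, 227, 217]), (150, [240, 233, 228]), (155, [141, 133, 129]), (160, [23, 21, 20]), (165, [18, 17, 18]), (170, [19, 17, 16]), (175, [16, 14, 17]), (180, [18, 16, 19]), (185, [16, 13, 15]), (190, [18, 17, 17]), (195, [18, 17, 18]), (200, [19, 19, 19]), (205, [16, 15, 16]), (210, [17, 18, 18]), (215, [17, 15, 16]), (220, [21, 18, 20]), (225, [33, 30, 34]), (230, [36, 33, 37]), (235, [24, 23, 27]), (240, [19, 17, 22]), (245, [22, 21, 24]), (250, [21, 18, 22]), (255, [23, 21, 25]), (260, [21, 19, 22]), (265, [21, 18, 21]), (270, [21, 20, 23]), (275, [19, 16, 19]), (280, [16, 15, 16]), (285, [15, 15, 18])]
150 [157, 158, 152, 131, 76, 39, 105, 194, 243, 242, 236, 232, 233, 232, 234, 233, 233, 234, 2
[... 1275 characters left out ...]
.5)), (np.float64(0.075), np.float64(-28.0), np.float64(29.0)), (np.float64(0.08), np.float64(-27.5), np.float64(29.5))]
now [(np.float64(0.035), np.float64(-26.5), np.float64(38.0)), (np.float64(0.04), np.float64(-26.5), np.float64(37.5)), (np.float64(0.045), np.float64(-26.0), np.float64(33.5)), (np.float64(0.05), np.float64(-25.5), np.float64(33.0)), (np.float64(0.055), np.float64(-25.0), np.float64(33.0)), (np.float64(0.06), np.float64(-24.5), np.float64(33.0)), (np.float64(0.065), np.float64(-24.5), np.float64(33.5)), (np.float64(0.07), np.float64(-24.0), np.float64(33.0)), (np.float64(0.075), np.float64(-24.0), np.float64(33.0)), (np.float64(0.08), np.float64(-23.5), np.float64(34.0))]
```

```bash
python3 - <<'E'
from h import *
import pickle
S=4000;x0,y0,w=.5755,-.091,.17
W=lambda p:np.array([x0+w/2-p[1]/S,y0+w/2-p[0]/S])
jobs=[]
for f in("w1","w7","w8"):
    k,o,im=pickle.load(open(f+".pkl","rb"));jobs.append((f,"wrist",im,k))
k6,o6,ims=pickle.load(open("w6.pkl","rb"));jobs+=[("scene6","scene",ims["scene"],None),("top6","top",ims["top"],None)]
for f,c in(("scene","scene"),("top","top")):jobs.append((f,c,cv2.resize(cv2.imread(f"pics/{f}.png"),(512,384),interpolation=cv2.INTER_AREA)[:,:,::-1].copy(),None))
for nm,c,im,k in jobs:
    A=rect(c,im,x0,y0,w,.06,S,k);hsv=cv2.cvtColor(A,cv2.COLOR_RGB2HSV)
    v=hsv[:,:,2];thr=np.percentile(v[hsv[:,:,1]<60],85)*.75 if (hsv[:,:,1]<60).any() else 150
    m=((v>thr)&(hsv[:,:,1]<60)).astype(np.uint8)*255;m=cv2.morphologyEx(m,cv2.MORPH_OPEN,np.ones((9,9)))
    for q in cv2.findContours(m,cv2.RETR_EXTERNAL,cv2.CHAIN_APPROX_NONE)[0]:
        if cv2.contourArea(q)/S**2*1e6>5000:
            r=cv2.minAreaRect(q);print(nm,"white",W(r[0]).round(4),np.round(np.array(r[1])/S*1e3,1),round(r[2],1))
    g=cv2.cvtColor(A,cv2.COLOR_RGB2GRAY);m=(g<thr*.6).astype(np.uint8)*255
    for q in cv2.findContours(m,cv2.RETR_EXTERNAL,cv2.CHAIN_APPROX_NONE)[0]:
        r=cv2.minAreaRect(q);s=sorted(np.array(r[1])/S*1e3)
        if 45<s[1]<85 and 8<s[0]<35:print(nm,"slot",W(r[0]).round(4),np.round(s,1),round(r[2],1))
E
```

```text
w1 white [ 0.5754 -0.0922] [ 81.5 121.7] 83.5
w1 slot [ 0.5752 -0.0923] [ 9.9 59.8] 83.2
w7 white [ 0.5757 -0.0925] [ 81.7 121.5] 83.8
w7 slot [ 0.5757 -0.0926] [24.5 74.2] 83.5
scene6 white [ 0.576  -0.0928] [ 80.7 120.7] 83.6
top6 white [ 0.5745 -0.0913] [ 80.6 122.6] 83.4
top6 slot [ 0.5748 -0.091 ] [ 8.9 59.4] 82.5
scene white [ 0.5763 -0.0925] [ 80. 120.] 83.5
top white [ 0.5744 -0.0913] [ 80.6 122.1] 83.6
top slot [ 0.5751 -0.0909] [ 8.8 59.1] 82.7
```

Call:
{"api": "carry_out", "payload": {"deltas": [[[0,0,-3,0,-2,0],[-2,0,-6,0,-2,0],[-5,0,-8,0,-2,0],[-8,0,-8.5,0,-2,0],[-10,0,-8.5,0,-2,0],[-10,0,-8.5,0,-2,0],[-10,0,-8.5,0,-2,0],[-10,0,-8.5,0,-2,0]]], "grip_force": 60}}

```text
time_s: 29.28
tcp_pos: [0.5844, -0.1925, 0.4165]
orientation: [0.666, 0.746, -0.012, 0.011]
contact_force: [-0.2, 1.2, -2.2]
gripper_width: 0.009
gripper_force: 62.4
```

```bash
cat > side.py <<'E'
from h import *
o=env.get_obs();T=R.from_quat(o["orientation"]);k=env.get_calibration("wrist")
im=env.get_image("wrist");cv2.imwrite("pics/w11.png",im[:,:,::-1]);I=env.get_image("scene");cv2.imwrite("pics/s11.png",I[:,:,::-1])
print(o["tcp_pos"],o["orientation"].round(4),o["gripper_width"])
g=im.astype(np.float32).mean(2);ys=np.arange(-.02,.0201,.00025)
# side face at tool x=.03: edges in tool y for several depths
for x in(.030,.034):
  for z in(.155,.175,.19,.205,.215,.225,.232,.238,.244,.25,.256):
    q=proj("wrist",np.array([o["tcp_pos"]+T.apply([x,y,z]) for y in ys]),k).astype(np.float32)
    v=cv2.remap(g,q[:,:1].copy(),q[:,1:].copy(),cv2.INTER_LINEAR)[:,0];v=np.convolve(v,np.ones(5)/5,"same");d=np.gradient(v)[5:-5];yy=ys[5:-5];h=len(yy)//2
    print(x,z,"edges",(yy[d[:h].argmin()]*1e3).round(1),(yy[h+d[h:].argmax()]*1e3).round(1),"mid",int(v[len(v)//2]),"ends",int(v[4]),int(v[-5]),"row",q[80,1].round(0))
g=I.astype(np.float32).mean(2);xs=np.arange(-.045,.0451,.0005)
for z in np.arange(.04,.096,.006):
    q=proj("scene",np.array([o["tcp_pos"]+T.apply([x,.005,.155+z]) for x in xs])).astype(np.float32)
    v=cv2.GaussianBlur(cv2.remap(g,q[:,:1].copy(),q[:,1:].copy(),cv2.INTER_LINEAR),(0,0),2)[:,0];d=np.gradient(v);h=len(xs)//2
    print("scene",round(z,3),(xs[d[:h].argmin()]*1e3).round(1),(xs[h+d[h:].argmax()]*1e3).round(1),v[::12].astype(int))
E
python3 side.py
```

```text
[ 0.5843766  -0.19254399  0.4164746 ] [ 0.6662  0.7456 -0.0119  0.0114] 0.009021790318852047
0.03 0.155 edges -7.7 4.5 mid 16 ends 183 207 row 210.0
0.03 0.175 edges -17.8 4.5 mid 16 ends 197 169 row 195.0
0.03 0.19 edges -17.2 18.8 mid 16 ends 197 181 row 186.0
0.03 0.205 edges -17.0 4.3 mid 14 ends 195 210 row 179.0
0.03 0.215 edges -5.5 4.3 mid 16 ends 194 210 row 174.0
0.03 0.225 edges -5.7 4.3 mid 18 ends 192 212 row 171.0
0.03 0.232 edges -5.5 4.3 mid 18 ends 191 211 row 168.0
0.03 0.238 edges -5.5 4.0 mid 15 ends 189 208 row 166.0
0.03 0.244 edges -5.7 4.3 mid 19 ends 189 208 row 164.0
0.03 0.25 edges -5.7 4.3 mid 14 ends 189 208 row 162.0
0.03 0.256 edges -5.7 4.3 mid 21 ends 188 208 row 160.0
0.034 0.155 edges -16.5 4.3 mid 18 ends 184 206 row 202.0
0.034 0.175 edges -15.7 17.5 mid 16 ends 198 183 row 188.0
0.034 0.19 edges -15.7 4.0 mid 14 ends 197 213 row 179.0
0.034 0.205 edges -5.2 4.0 mid 16 ends 195 209 row 172.0
0.034 0.215 edges -5.0 3.8 mid 17 ends 195 211 row 168.0
0.034 0.225 edges -5.2 3.8 mid 18 ends 192 211 row 165.0
0.034 0.232 edges -5.2 3.8 mid 15 ends 191 2
[... 431 characters left out ...]
2 -25.0 34.0 [126 124 125 102  38  43  42  32  28  26  24  25  31  42  68  54]
scene 0.058 -24.5 33.0 [121 121 122 104  26  20  19  15  14  12  10  11  14  35  68  54]
scene 0.064 -24.0 33.0 [123 123 121 104  23  11  13   9   7  10   9   8   7  33  68  57]
scene 0.07 -23.5 34.0 [127 126 125 109  27  18  28  29  21  20  20  22  13  31  68  63]
scene 0.076 -23.5 35.0 [127 126 127 115  35  34  54  56  44  37  39  39  23  34  70  71]
scene 0.082 -24.0 34.5 [125 125 126 118  61  66  83  86  77  59  53  52  46  50  75  77]
scene 0.088 -23.5 32.5 [123 124 124 130 114 118 124 129 123  94  69  72  69  73  78  79]
scene 0.094 -21.0 20.0 [123 123 125 140 143 142 144 145 144 120  78  75  76  75  77  77]
```

```bash
cat >> h.py <<'E'
def plug(z,xy=(.5756,-.0924),off=(.0047,-.0007,.241),tilt=-2,yaw=96.4):
    T=Rt(yaw,tilt);return np.array([*xy,z])-T.apply(off),T
E
python3 - <<'E'
from h import *
for z in(.085,.065,.055,.026):delta(*plug(z),False)
E
```

```text
delta [10.66, 0.33, 8.73, -0.11, -0.09, 0.11] tcp-> [ 0.576 -0.089  0.326] t 29.38
delta [10.73, 0.34, 10.73, -0.11, -0.09, 0.11] tcp-> [ 0.576 -0.089  0.306] t 29.38
delta [10.76, 0.34, 11.73, -0.11, -0.09, 0.11] tcp-> [ 0.576 -0.089  0.296] t 29.38
delta [10.86, 0.34, 14.63, -0.11, -0.09, 0.11] tcp-> [ 0.576 -0.089  0.267] t 29.38
```

Call:
{"api": "carry_out", "payload": {"deltas": [[[3,0.1,2,0,0,0],[6.5,0.3,4,0,0,0],[9,0.3,6,0,0,0],[10.5,0.3,7.5,0,0,0],[10.7,0.35,8.7,0,0,0],[10.7,0.35,9.5,0,0,0],[10.7,0.35,10,0,0,0],[10.7,0.35,10.3,0,0,0],[10.7,0.35,10.3,0,0,0]]]}}

```text
time_s: 30.13
tcp_pos: [0.5764, -0.0907, 0.3109]
orientation: [0.666, 0.745, -0.012, 0.013]
contact_force: [-0.7, -0.2, -1.4]
gripper_width: 0.0092
gripper_force: 62.6
```

```bash
python3 - <<'E'
from h import *
o=env.get_obs();T=R.from_quat(o["orientation"]);print(o["tcp_pos"],o["contact_force"].round(1),"plug at",(o["tcp_pos"]+T.apply([.0047,-.0007,.241])).round(4))
delta(*plug(.055),False)
E
```

```text
[ 0.57644662 -0.09065819  0.31089643] [-0.7 -0.2 -1.4] plug at [ 0.5759 -0.0944  0.0699]
delta [0.26, -0.03, 1.48, -0.06, -0.02, 0.0] tcp-> [ 0.576 -0.089  0.296] t 30.13
```

Call:
{"api": "carry_out", "payload": {"deltas": [[[0.23,-0.03,0.3,0,0,0],[0.23,-0.03,0.6,0,0,0],[0.23,-0.03,0.9,0,0,0],[0.23,-0.03,1.1,0,0,0],[0.23,-0.03,1.3,0,0,0],[0.23,-0.03,1.3,0,0,0]]]}}

```text
time_s: 30.63
tcp_pos: [0.5757, -0.0881, 0.2973]
orientation: [0.666, 0.746, -0.012, 0.012]
contact_force: [-0.1, -0.6, -1.1]
gripper_width: 0.0091
gripper_force: 62.6
```

Call:
{"api": "carry_out", "payload": {"deltas": [[[0,0,0.2,0,0,0],[0,0,0.4,0,0,0],[0,0,0.6,0,0,0],[0,0,0.6,0,0,0]]]}}

```text
time_s: 30.97
tcp_pos: [0.5757, -0.0882, 0.2913]
orientation: [0.666, 0.746, -0.012, 0.012]
contact_force: [0.6, 0.8, -1.8]
gripper_width: 0.0089
gripper_force: 62.6
```

No contact and it is inside the slot walls, so I'm continuing down.

Call:
{"api": "carry_out", "payload": {"deltas": [[[0,0,0.3,0,0,0],[0,0,0.6,0,0,0],[0,0,0.9,0,0,0],[0,0,1.2,0,0,0],[0,0,1.2,0,0,0]]]}}

```text
time_s: 31.38
tcp_pos: [0.5756, -0.0886, 0.2788]
orientation: [0.666, 0.746, -0.012, 0.012]
contact_force: [-0.0, 0.0, -1.5]
gripper_width: 0.0088
gripper_force: 62.5
```

Call:
{"api": "carry_out", "payload": {"deltas": [[[0,0,0.2,0,0,0],[0,0,0.4,0,0,0],[0,0,0.6,0,0,0],[0,0,0.8,0,0,0],[0,0,0.8,0,0,0]]]}}

```text
time_s: 31.8
tcp_pos: [0.5757, -0.0889, 0.2713]
orientation: [0.666, 0.746, -0.012, 0.012]
contact_force: [-0.2, 0.8, -1.0]
gripper_width: 0.0091
gripper_force: 62.6
```

Call:
{"api": "carry_out", "payload": {"deltas": [[[0,0,0.15,0,0,0],[0,0,0.3,0,0,0],[0,0,0.45,0,0,0],[0,0,0.45,0,0,0]]]}}

```text
time_s: 32.13
tcp_pos: [0.5758, -0.089, 0.267]
orientation: [0.666, 0.746, -0.012, 0.012]
contact_force: [0.0, -0.4, -0.8]
gripper_width: 0.0093
gripper_force: 62.6
```

Call:
{"api": "carry_out", "payload": {"deltas": [[[0,0,0.15,0,0,0],[0,0,0.3,0,0,0],[0,0,0.3,0,0,0]]]}}

```text
time_s: 32.38
tcp_pos: [0.5764, -0.0892, 0.2659]
orientation: [0.666, 0.746, -0.011, 0.013]
contact_force: [-1.8, 2.0, 7.4]
gripper_width: 0.0095
gripper_force: 63.6
```

Call:
{"api": "carry_out", "payload": {"deltas": [[[0,0,-0.05,0,0,0],[0,0,-0.05,0,0,0],[0,0,-0.05,0,0,0],[0,0,-0.05,0,0,0],[0,0,-0.05,0,0,0]]], "grip": 4}}

```text
time_s: 32.8
tcp_pos: [0.5759, -0.0892, 0.2647]
orientation: [0.666, 0.746, -0.012, 0.012]
contact_force: [-0.9, 0.4, 0.7]
gripper_width: 0.04
gripper_force: 0.0
```

Call:
{"api": "carry_out", "payload": {"deltas": [[[0,0,-1,0,0,0],[0,0,-2.5,0,0,0],[0,0,-4.5,0,0,0],[0,0,-7,0,0,0],[-1,0,-10,0,0,0],[-3,0,-13,0,0,0],[-6,0,-15,0,0,0],[-6,0,-15,0,0,0],[-6,0,-15,0,0,0]]]}}

```text
time_s: 33.55
tcp_pos: [0.5825, -0.1449, 0.4197]
orientation: [0.667, 0.745, -0.011, 0.014]
contact_force: [0.4, 0.0, -1.9]
gripper_width: 0.0402
gripper_force: 0.0
```

```bash
python3 - <<'E'
from h import *
o=env.get_obs();k=env.get_calibration("wrist");im=env.get_image("wrist");I=env.get_image("scene");env.get_image("top")
print(o["tcp_pos"],o["contact_force"].round(1),o["gripper_width"])
D=Rt(96.4);c=np.array([.5756,-.0924,0]);ax=D.as_matrix()[:,1];ay=D.as_matrix()[:,0]
top=np.array([c+ax*a+ay*b+[0,0,.124] for a,b in((.005,.03),(.005,-.03),(-.005,-.03),(-.005,.03))])
for n,cal in(("scene",None),("wrist",k)):print(n,"pred top corners",proj(n,top,cal).round(1).tolist(),"pred mouth",proj(n,np.array([c+ax*.005+ay*b+[0,0,.06] for b in(.03,-.03)]),cal).round(1).tolist())
for n in("scene","wrist","top"):print(n,[(np.round(d["box"],1),round(d["conf"],2)) for d in env.recognise(n,"drive")[:3]])
# top rim in wrist view: dark region rectified at z=.124
A=rect("wrist",im,.5756,-.0924,.12,.124,4000,k);g=cv2.cvtColor(A,cv2.COLOR_RGB2GRAY);print("mid row/col profile",g[::24,240].tolist(),g[240,::24].tolist())
# scene profile up the label face, z from .06 to .15
P=np.array([c+ax*.005+[0,0,z] for z in np.arange(.04,.151,.004)]);q=proj("scene",P).astype(np.float32);print("scene z profile",list(zip(np.arange(40,151,4).tolist(),cv2.remap(I,q[:,:1].copy(),q[:,1:].copy(),cv2.INTER_LINEAR)[:,0].tolist())))
E
```

```text
[ 0.58254901 -0.14493169  0.41967923] [ 0.4  0.  -1.9] 0.04019939619364922
scene pred top corners [[253.9, 186.5], [227.8, 191.2], [227.1, 187.5], [253.0, 182.8]] pred mouth [[253.9, 200.4], [229.2, 204.9]]
wrist pred top corners [[259.0, 79.8], [259.0, 147.1], [247.8, 147.1], [247.4, 79.8]] pred mouth [[258.1, 80.6], [258.1, 135.0]]
scene [(array([226.1, 182.4, 257.4, 205. ]), 0.6)]
wrist [(array([248.6,  82.2, 258.9, 145.1]), 0.65)]
top [(array([258.6, 102.5, 283.4, 126.2]), 0.18)]
mid row/col profile [221, 220, 216, 226, 220, 253, 253, 253, 254, 167, 58, 137, 168, 177, 252, 253, 129, 222, 229, 224] [221, 245, 253, 253, 216, 120, 58, 61, 59, 56, 58, 53, 48, 42, 44, 234, 251, 253, 216, 216]
scene z profile [(40, [177, 168, 159]), (44, [151, 143, 135]), (48, [122, 112, 107]), (52, [108, 91, 82]), (56, [106, 76, 61]), (60, [108, 64, 40]), (64, [109, 55, 20]), (68, [109, 51, 7]), (72, [110, 51, 8]), (76, [110, 50, 6]), (80, [109, 50, 4]), (84, [109, 50, 3]), (88, [109, 49, 4]), (92, [108, 50, 4]), (96, [109, 50, 6]), (100, [109, 49, 5]), (104, [107, 49, 4]), (108, [99, 45, 4]), (112, [81, 36, 6]), (116, [55, 24, 10]), (120, [31, 18, 17]), (124, [23, 19, 22]), (128, [31, 26, 26]), (132, [63, 49, 39]), (136, [115, 88, 60]), (140, [164, 126, 85]), (144, [193, 147, 97]), (148, [201, 154, 101])]
```

The drive stands where a fully seated one should: the wrist view predicts (247-259, 80-147) for its top and detects (249-259, 82-145). The arm is clear of everything, so I'm handing in.

```bash
python3 -c "
from workcell import env
print(env.close_job())"
```

```text
the job is handed in; nothing more can be done
None
```

The job is handed in at about 34 s of the 72 s allowed. The orange-labelled drive was laid on the blue rest, taken again by its upper end and slid upright into the white dock. My last camera check put it fully home. The first try at the slot caught on its edge at about 34 N and twisted the drive slightly in the grip, so I lifted off, corrected and went in cleanly; the drawer is fully open with the white-labelled drive left inside.

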